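# Find the radius leaf that fits the candle mould and run it down the cavity

## Robot

A 6-joint arm with a two-finger parallel gripper is mounted at the origin on a cart in front of the work surface, level with it; the furniture and walls round the work are solid. World frame = base frame: x ahead of the robot, y to its left, z up, the work surface at z = 0. Lengths are in mm, angles in rad, forces in N, time in s.
With the tool pointing down it reaches from about 350 to 850 mm from the base axis. Payload 8.1 kg.
Tool frame: the origin (TCP) lies at the very end of the fingers, on their centre line; the grasp point (between the pads) lies 19 mm behind it (hold_point_z is the distance from the TCP to the grasp point, in mm); z points along the fingers, y is the line along which they close (so a half turn about z gives the same grasp; the last joint's range is limited). The gripper opens to 93 mm and grips with 3 to 60 N. Pads are 15 mm wide; open, the fingers measure 128 mm over their backs; the gripper's body (75 mm by 188 mm) begins 65 mm behind the grasp point.
Start: joints at [-1.304, 0.13, 1.488, -0, 1.523, -0.085], TCP at [206.773, -563.25, 218.635] pointing down, gripper open.
Joint ranges: [-2.96, 2.96], [-0.89, 2.26], [0.02, 2.5], [-1.34, 4.48], [0, 2.73], [-2.66, 2.66]. Speed limits (rad/s): [2.39, 2.39, 2.79, 3.14, 3.14, 3.14].

## Interface

Orientations are given as a unit quaternion [w, x, y, z].
In Python, from plant import state, snapshot, camera_model, close_job, hold_point_z gives the robot as it stands.
- The arm moves only by the tool play_rows, never from a script. Its argument "motion" is a list of rows, each a list of 3 entries, a list of its own where there are three numbers: the turn, a rotation vector about the world's x, y, z in degrees, then the shift along the world's x, y, z in cm, then the finger opening in cm, from 0 to 9.3. A call has 1 to 10 rows; each row shifts and turns the commanded pose from where the row before left it; what a row does not reach is not made up. A row lasts 1/8 s, in which the tool goes at most 62.5 mm and 10.7 degrees, less where a joint would pass 70% of its speed; a pose out of reach is approached as far as the arm can. A call with a gripper value outside its range is refused whole. The fingers move at their own pace and stop on an object; "force" is the grip in N (left out, the last holds). Time passes only in rows, so rows that do not move let the fingers close. It gives the time, the measured TCP pose, the force, the opening and the grip force at its end, in the units of the state.
- state(): the state, without advancing time (a new reading comes with each control period).
- snapshot(name): name is "scene" or "top" or "wrist"; returns (picture, depth): 480x640x3 uint8, blue, green, red; 480x640 float32, mm along the optical axis (not along the pixel's ray), 0 where there is no reading.
- camera_model(name): a dict with "mtx" (3x3 intrinsics, pixels), "cam_to_world" (4x4, takes a point from camera to world coordinates); the wrist camera has in their place "mount" (4x4, takes a point from camera to tool coordinates, whose origin is the TCP and whose axes are the flange's). Camera axes: x right, y up, looking along -z (the intrinsics and any distortion apply to the point x, -y, -z); pixel columns grow to the right and rows downward; lengths in mm; the calibration is good to about 2 mm. A picture is of the moment at which its call begins: read the wrist's pose just before it. camera_model takes no time and is no camera call.
- close_job(): hands the job in; it is judged then, once.
The state is a dict: "time": time; "q": joint angles; "joint_velocities": joint speeds; "tau": joint torques, N m; "eef_pos": TCP position; "ee_rot": TCP orientation; "ft_force": force on the tool from outside, world axes, zero at the start; "torque": the same for the moment, N m; "width": finger opening in mm; "finger_force": force on a finger pad.
Only numpy, scipy, OpenCV 4.12 (cv2) and the standard library are available. Lean on these libraries where they do the work, as an engineer would, in place of code of your own. Each camera call takes 0.05 s, during which the arm holds its last target. There are 200 camera calls.

## Task

Find out which of the three steel radius leaves fits the half-round cavity of the mould half in the cradle: press them gently into its open (near) end, upright, to feel which one seats on the cavity's round without standing high or rocking, and hang any that does not fit back in its own pocket of the rack. Draw the one that fits down the cavity from the near end to the closed end, pressed down lightly all the way, and leave it standing there, seated against the end wall. The polished aluminium scratches easily, so never push hard, and leave the other things where they are.

Things in the scene. Friction and masses are not known exactly. Their poses are not given: they have to be found in the camera images.
- leaf_small: small radius leaf: T-shaped plain steel gauge plate 12 mm thick, about 60 g. Nose (bottom) a half disc of radius 12.4 mm; above it a cross bar 52 mm wide from 5 to 13 mm above the arc's centre, then an upright handle 20 mm wide up to 55 mm above it. Origin: centre of the arc; x through the thickness, y along the cross bar, z up
- leaf_small_handle (a point): middle of the small leaf's handle, 34 mm straight above the arc's centre: take it here, across its 20 mm (along y) or its 12 mm (along x); axes as the leaf's
- leaf_small_nose (a point): centre of the arc of the small leaf's nose, whose lowest point is 12.4 mm below it; axes as the leaf's
- leaf_medium: medium radius leaf: T-shaped plain steel gauge plate 12 mm thick, about 60 g. Nose (bottom) a half disc of radius 14.4 mm; above it a cross bar 52 mm wide from 5 to 13 mm above the arc's centre, then an upright handle 20 mm wide up to 55 mm above it. Origin: centre of the arc; x through the thickness, y along the cross bar, z up
- leaf_medium_handle (a point): middle of the medium leaf's handle, 34 mm straight above the arc's centre: take it here, across its 20 mm (along y) or its 12 mm (along x); axes as the leaf's
- leaf_medium_nose (a point): centre of the arc of the medium leaf's nose, whose lowest point is 14.4 mm below it; axes as the leaf's
- leaf_large: large radius leaf: T-shaped plain steel gauge plate 12 mm thick, about 60 g. Nose (bottom) a half disc of radius 16.4 mm; above it a cross bar 52 mm wide from 5 to 13 mm above the arc's centre, then an upright handle 20 mm wide up to 55 mm above it. Origin: centre of the arc; x through the thickness, y along the cross bar, z up
- leaf_large_handle (a point): middle of the large leaf's handle, 34 mm straight above the arc's centre: take it here, across its 20 mm (along y) or its 12 mm (along x); axes as the leaf's
- leaf_large_nose (a point): centre of the arc of the large leaf's nose, whose lowest point is 16.4 mm below it; axes as the leaf's
- rack: fixed beech block on the table, 164 x 62 x 40 mm (x, y, z), origin under its centre. Pockets 15 x 37 mm, 26 mm deep, at x = -50, 0, 50 mm; in each a leaf hangs by its cross bar on the block's top, arc's centre 35 mm above the rack's origin, axes along the rack's. Which leaf hangs in which pocket varies
- cradle: fixed wooden bed on the table, about 190 x 102 mm, 12 mm thick, with low cleats; origin under its centre. In it lies, with 0.8 mm of play to every side, an unmarked aluminium candle mould half 150 x 66 x 30 mm, 0.7 kg, its half-round cavity upward along the cradle's x. Cavity radius 13, 15 or 17 mm: which half lies here varies. Each leaf is 0.6 mm under one of these radii
- cavity (a point): middle of the mould's length on the cavity's axis, level with the mould's upper face (42 mm above the cradle's origin); x along the cavity to its closed end, z up. The true axis may lie 0.8 mm beside it. The cavity is open at x = -75 mm; its rims have a 2 x 3 mm chamfer. Seated, the right leaf's arc centre is 0.6 mm below the axis, with about 0.6 mm of side play
- cavity_end (a point): same axis, at the inner face of the end wall that closes the cavity, 61 mm past cavity; two 4 mm dowels stand on that wall 24 mm to each side. A leaf too small for the cavity sinks 2.6 mm or more below the axis and wags 2.6 mm or more to each side; one too large stays 3 mm or more above it, on the rims
- spare_board: fixed plywood board 170 x 165 x 12 mm farther back with the two other mould halves, alike outside; not needed
- scent_bottle: brown dropper bottle, 36 mm across, 105 mm high; origin at its underside; stays where it is
- seal_stamp: wooden-handled stamp, 28 mm across, 82 mm high; origin at its underside; stays where it is
- wick_spool: spool of wick, 52 mm across, 36 mm high; origin at its underside; stays where it is
- thermometer: dial thermometer lying flat, 44 x 172 x 11 mm; origin at its underside; stays where it is
- cloud_candle: pale cloud-shaped candle, 88 x 93 x 55 mm; origin at its underside; stays where it is
- seal_press: fixed lever press at the right of the table, about 0.3 m high with its lever, base 0.2 m deep; origin under its base; only to be kept clear of
Mind the look-alikes: they are no part of the job. Leave any brown or yellow look-alike of the leaf_medium alone.

How it is judged:
By the outcome, as a careful person would: the job done as asked, in the order asked, and still so for the second after the job is handed in, with the robot touching nothing.
It also fails if it takes over 72 s, if anything falls off the work surface, if the arm or the gripper's body presses on something with over 40 N, if the wrist force passes 120 N, or if a joint passes its speed limit or range.

## Working session

There is one attempt and no reset: what is moved stays moved. The work goes in short steps, Python scripts to look and compute and a tool call to move; the robot and the scene stay as the last step left them, time stands still between calls to the robot, and variables do not carry over. Pictures are saved under pics/ and viewed, at most 10 in all, crops included, and the job is handed in when it is done.

Besides the shell and the picture viewer there is one more tool, called after "Emit:" by a JSON object that holds its "api" and its "payload", one argument or row to a line. play_rows: Moves the arm, as the interface text tells. Its arguments: {"type":"object","properties":{"motion":{"type":"array","items":{"type":"array"}},"force":{"type":"number"}},"required":["motion"]}

```bash
mkdir -p pics; ls; cat > h.py <<'E'
import numpy as np, cv2
from plant import *
def w(name,u,v,d=None,z=None,cm=None):
    "pixel->world by depth or plane z"
    m=cm or camera_model(name); K=np.array(m["mtx"]); T=np.array(m["cam_to_world"])
    dist=np.array(m.get("dist",m.get("distortion",np.zeros(5))),float)
    p=cv2.undistortPoints(np.array([[[u,v]]],float),K,dist)[0,0]
    r=np.array([p[0],-p[1],-1.])
    if z is not None:
        R=T[:3,:3]@r; d=(z-T[2,3])/R[2]
    return T[:3,:3]@(r*d)+T[:3,3]
E
python3 - <<'E'
from h import *
for n in("top","scene"):
    p,d=snapshot(n); cv2.imwrite(f"pics/{n}0.png",p); np.save(n+"0.npy",d); print(camera_model(n))
print(camera_model("wrist")); print(state())
E
```

```text
pics
{'mtx': array([[472.61665927,   0.        , 314.88154107],
       [  0.        , 472.61665927, 240.39003807],
       [  0.        ,   0.        ,   1.        ]]), 'cam_to_world': array([[ 2.59628474e-02,  9.97708468e-01, -6.24799439e-02,
         5.14723847e+02],
       [-9.99611309e-01,  2.52757255e-02, -1.17629834e-02,
        -3.72527933e+01],
       [-1.01568023e-02,  6.27610590e-02,  9.97976898e-01,
         1.10361684e+03],
       [ 0.00000000e+00,  0.00000000e+00,  0.00000000e+00,
         1.00000000e+00]])}
{'mtx': array([[447.8765958 ,   0.        , 321.57808443],
       [  0.        , 447.8765958 , 235.90348219],
       [  0.        ,   0.        ,   1.        ]]), 'cam_to_world': array([[-5.87838365e-01,  5.50928445e-01, -5.92388306e-01,
         5.02120143e+01],
       [-8.08903162e-01, -3.90304015e-01,  4.39702684e-01,
         3.38887047e+02],
       [ 1.10331813e-02,  7.37658881e-01,  6.75083435e-01,
         6.63072282e+02],
       [ 0.00000000e+00,  0.00000000e+00,  0.00000000e+00,
         1.00000000e+00]])}
{'mtx': array([[390.73892118,   0.        , 321.75916
[... 452 characters left out ...]
e+00]])}
{'time': 0.1, 'q': array([-1.30440567e+00,  1.31085852e-01,  1.48917954e+00, -3.96639998e-05,
        1.52300018e+00, -8.54138416e-02]), 'joint_velocities': array([ 0.0008063 , -0.00067154, -0.00353826, -0.00144507, -0.00118196,
        0.00073452]), 'tau': array([ 1.08855449e-03, -5.61340714e+01, -4.93096268e+01,  7.70394062e-02,
        2.91095866e-02, -9.27948577e-05]), 'eef_pos': array([ 206.6171003 , -562.74827551,  217.6871913 ]), 'ee_rot': array([-8.31249335e-04,  9.84568535e-01,  1.74997425e-01, -9.53143323e-05]), 'ft_force': array([ 0.52931723,  0.32917405, -0.44819361]), 'torque': array([0.01738961, 0.02796434, 0.02233603]), 'finger_force': 0.0, 'width': 93.18307270533272}
```

View pics/top0.png

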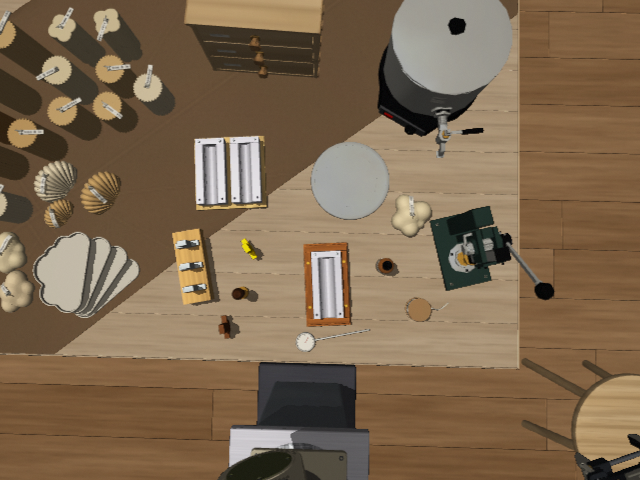

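View pics/scene0.png

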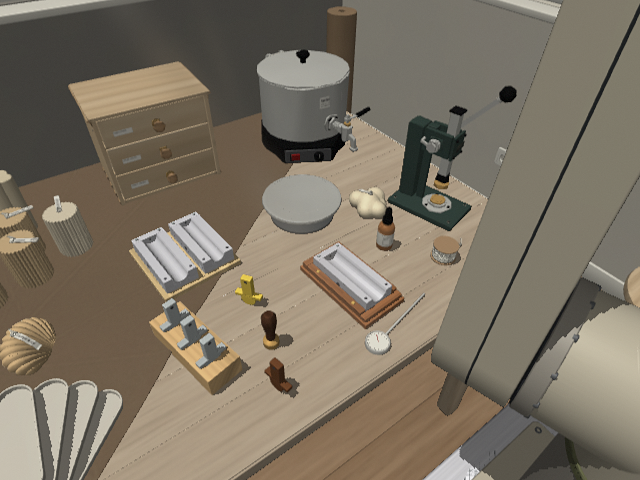

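The rack is at about (192,267) in the top view, with steel leaves at (187,244), (191,266) and (194,288). The cradle is at (327,284). The yellow (249,248) and brown (225,326) look-alikes are loose on the table. Next I'll enlarge the rack and cradle.

```bash
python3 - <<'E'
from h import *
p=cv2.imread("pics/top0.png"); d=np.load("top0.npy")
a=cv2.resize(p[225:310,165:225],None,fx=7,fy=7,interpolation=cv2.INTER_CUBIC)
b=cv2.resize(p[235:333,298:358],None,fx=6,fy=6,interpolation=cv2.INTER_CUBIC)
o=np.zeros((600,790,3),np.uint8);o[:595,:420]=a;o[:588,425:785]=b
cv2.imwrite("pics/c1.png",o)
for u,v in[(187,244),(191,266),(194,288),(185,232),(205,298),(327,284),(327,256),(327,315),(310,284),(316,284),(321,284),(332,284),(338,284),(346,284),(323,250),(327,262)]:
    print(u,v,w("top",u,v,d[v,u]).round(0))
E
```

```text
187 244 [564. 253.  79.]
191 266 [516. 244.  71.]
194 288 [469. 234.  79.]
185 232 [593. 270.  37.]
205 298 [446. 218.  42.]
327 284 [484. -55.  26.]
327 256 [547. -53.  43.]
327 315 [414. -56.  24.]
310 284 [483. -16.  26.]
316 284 [484. -30.  43.]
321 284 [483. -41.  30.]
332 284 [484. -66.  31.]
338 284 [485. -79.  42.]
346 284 [485. -98.  25.]
323 250 [561. -44.  27.]
327 262 [534. -53.  26.]
```

View pics/c1.png

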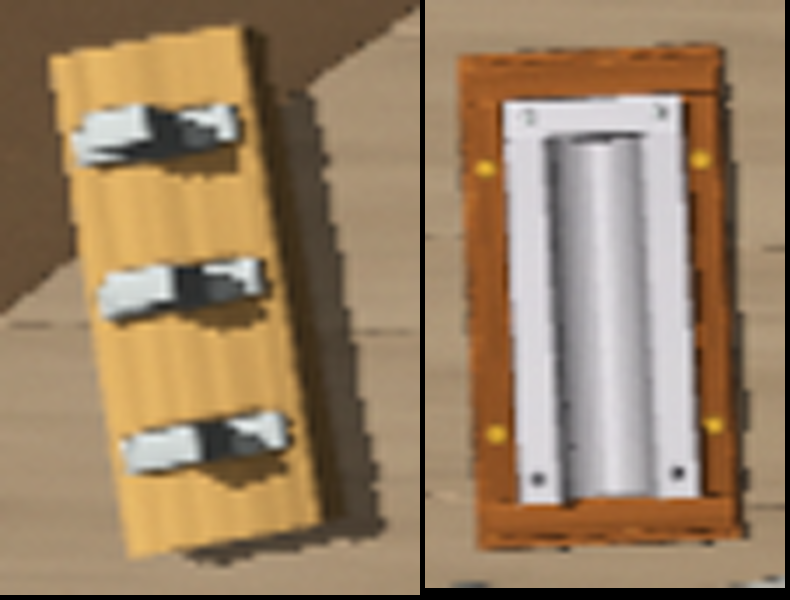

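The closed end of the cavity is the far one (+x), with the open end towards the robot. I'll bring the wrist camera over the cradle and rack for accurate poses.

Emit:
{"api": "play_rows", "payload": {
  "motion": [
    [[0, 0, 0], [1.8, 5.2, 0], 9.3],
    [[0, 0, 0], [1.8, 5.2, 0], 9.3],
    [[0, 0, 0], [1.8, 5.2, 0], 9.3],
    [[0, 0, 0], [1.8, 5.2, 0], 9.3],
    [[0, 0, 0], [1.8, 5.2, 0], 6],
    [[0, 0, 0], [1.8, 5.2, 0], 6],
    [[0, 0, -4], [1.8, 5.2, 0], 6],
    [[0, 0, -5], [4, 3.8, 0], 6],
    [[0, 0, -5], [4, 3.8, 0], 6],
    [[0, 0, -5], [4, 3.8, 0], 6]
  ]
}}

```text
time: 1.35
eef_pos: [453.7, -83.6, 218.5]
ee_rot: [0.0, 1.0, 0.009, 0.0]
ft_force: [0.9, -0.5, -0.3]
width: 59.8
finger_force: 0.0
```

Emit:
{"api": "play_rows", "payload": {
  "motion": [
    [[0, 0, 0], [1.5, 2, 0], 6],
    [[0, 0, 0], [0, 0, 0], 6]
  ]
}}

```text
time: 1.6
eef_pos: [468.0, -63.8, 217.9]
ee_rot: [-0.0, 1.0, 0.012, -0.001]
ft_force: [-0.7, -0.4, 1.1]
width: 60.3
finger_force: 0.0
```

```bash
cat >> h.py <<'E'
def wcm():
    s=state(); m=dict(camera_model("wrist")); q=s["ee_rot"]
    from scipy.spatial.transform import Rotation as R
    T=np.eye(4); T[:3,:3]=R.from_quat([q[1],q[2],q[3],q[0]]).as_matrix(); T[:3,3]=s["eef_pos"]
    m["cam_to_world"]=T@m["mount"]; return m
E
python3 - <<'E'
from h import *
import pickle
m=wcm(); p,d=snapshot("wrist"); cv2.imwrite("pics/w1.png",p); np.save("w1.npy",d); pickle.dump(m,open("w1.pkl","wb"))
s=state();print(s["eef_pos"],s["ee_rot"],s["ft_force"],s["time"])
E
```

```text
[467.4602455  -64.80071682 218.06090999] [-3.77792899e-05  9.99937973e-01  1.11139487e-02 -7.26881273e-04] [ 0.61251463 -0.61223066 -0.33898708] 1.65
```

Emit:
{"api": "play_rows", "payload": {
  "motion": [
    [[0, 0, 0], [1.5, 6, 0], 6],
    [[0, 0, 4], [1.5, 6, 0], 6],
    [[0, 0, 5], [0, 6, 0], 6],
    [[0, 0, 0], [0, 6, 0], 6],
    [[0, 0, 0], [0, 4, 0], 6],
    [[0, 0, 0], [0, 0, 0], 6]
  ]
}}

```text
time: 2.4
eef_pos: [497.2, 215.7, 218.5]
ee_rot: [-0.0, 0.996, 0.09, -0.0]
ft_force: [0.9, -0.8, -0.2]
width: 59.3
finger_force: 0.0
```

```bash

python3 - <<'E'
from h import *
import pickle
m=wcm(); p,d=snapshot("wrist"); cv2.imwrite("pics/w2.png",p); np.save("w2.npy",d); pickle.dump(m,open("w2.pkl","wb"))
s=state();print(s["eef_pos"],s["ee_rot"],s["ft_force"],s["time"])
E
```

```text
[497.4829434  214.21411464 218.43112015] [ 3.46687937e-04  9.96023204e-01  8.90931179e-02 -2.72091901e-04] [ 0.28694566 -0.07301293  0.1350874 ] 2.45
```

View pics/w1.png

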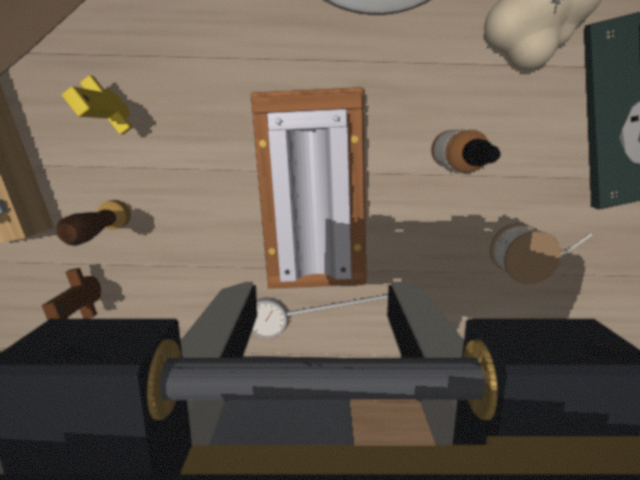

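View pics/w2.png

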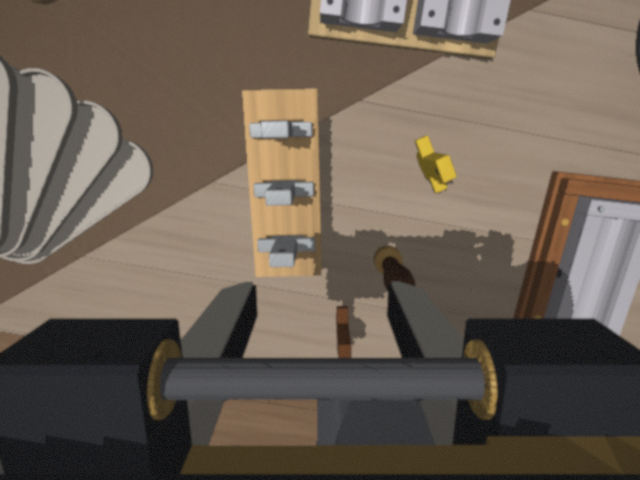

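Wrist views: the mould lies at about (250–365, 90–285) in the first, with its near end at v≈280. The rack is at (245–320, 90–275) in the second, with handle tops near (276,130), (279,197) and (282,257). I'll get metric values from depth.

```bash
cat >> h.py <<'E'
def cloud(d,m):
    K=np.array(m["mtx"]);T=np.array(m["cam_to_world"]); v,u=np.mgrid[:480,:640]
    P=np.stack([(u-K[0,2])/K[0,0]*d,-(v-K[1,2])/K[1,1]*d,-d],-1)@T[:3,:3].T+T[:3,3]
    P[d==0]=np.nan; return P
E
python3 - <<'E'
from h import *
import pickle
def rect(X,n):
    r=cv2.minAreaRect(X[:,:2].astype(np.float32)); print(n,len(X),np.round(r[0],1),np.round(r[1],1),round(r[2],2))
P=cloud(np.load("w2.npy"),pickle.load(open("w2.pkl","rb")))
R=P[85:280,240:330].reshape(-1,3)
t=R[abs(R[:,2]-40)<5]; rect(t,"racktop"); print(np.median(t[:,2]))
for a,b in((115,145),(175,212),(232,270)):
    Q=P[a:b,245:322].reshape(-1,3); h=Q[Q[:,2]>84]; print("handle",len(h),h.mean(0).round(1),np.ptp(h,axis=0).round(1)); rect(h,"h")
P=cloud(np.load("w1.npy"),pickle.load(open("w1.pkl","rb")))
R=P[80:292,240:375].reshape(-1,3)
t=R[abs(R[:,2]-42)<4]; rect(t,"mouldtop"); print(np.median(t[:,2]))
c=R[(R[:,2]>15)]; rect(c,"cradle")
# cavity profile & axis per x-slice
Z=P[80:292,268:352].reshape(-1,3); 
for x in range(425,545,20):
    s=Z[abs(Z[:,0]-x)<10]; lo=s[(s[:,2]<38)&(abs(s[:,1]+55)<19)]
    A=np.c_[lo[:,1],lo[:,2],np.ones(len(lo))]; b=-(lo[:,1]**2+lo[:,2]**2); k=np.linalg.lstsq(A,b,rcond=None)[0]
    cy,cz=-k[0]/2,-k[1]/2; print(x,len(lo),"cy,cz,r",round(cy,1),round(cz,1),round(np.sqrt(cy**2+cz**2-k[2]),1),"zmin",np.percentile(lo[:,2],3).round(1))
E
```

```text
racktop 9694 [516.6 253. ] [164.5  62.3] 11.52
40.52307100707745
handle 484 [565.8 262.5  90.3] [14.8 20.7  8.5]
h 484 [565.7 262.7] [12. 20.] 10.02
handle 442 [517.4 252.6  90. ] [14.8 20.7  8.2]
h 442 [517.  252.9] [12.  20.1] 10.81
handle 403 [468.8 242.9  89.8] [15.2 20.9  8.1]
h 403 [468.2 242.7] [12.  19.9] 11.81
mouldtop 7061 [483.3 -54.2] [150.6  66.2] 3.96
42.38871080124335
cradle 19939 [483.7 -54.2] [179.6  96.1] 3.94
425 683 cy,cz,r -58.3 41.5 16.4 zmin 24.5
445 729 cy,cz,r -57.0 41.8 16.6 zmin 24.6
465 761 cy,cz,r -55.5 41.9 16.7 zmin 24.7
485 809 cy,cz,r -54.1 41.9 16.6 zmin 24.6
505 829 cy,cz,r -52.7 42.1 16.7 zmin 24.8
525 844 cy,cz,r -51.4 41.8 16.5 zmin 24.8
```

The depth data fits the given sizes: rack yaw is 11.5°, handles are 12×20 with tops at z=90, and mould yaw is 3.95°. The cavity looks like about R17, to be confirmed by feel. I'll take the near pocket's leaf first.

Emit:
{"api": "play_rows", "payload": {
  "motion": [
    [[0, 0, 1.3], [-2.98, 2.8, 0], 4],
    [[0, 0, 0], [0, 0, -4.8], 4],
    [[0, 0, 0], [0, 0, -5], 4],
    [[0, 0, 0], [0, 0, -4], 4],
    [[0, 0, 0], [0, 0, -2], 4],
    [[0, 0, 0], [0, 0, -0.96], 4],
    [[0, 0, 0], [0, 0, 0], 4]
  ],
  "force": 20
}}

```text
time: 3.32
eef_pos: [468.2, 241.5, 51.0]
ee_rot: [0.0, 0.995, 0.099, -0.0]
ft_force: [0.0, 0.8, 0.1]
width: 40.0
finger_force: 0.0
```

Emit:
{"api": "play_rows", "payload": {
  "motion": [
    [[0, 0, 0], [0, 0, 0], 1.5],
    [[0, 0, 0], [0, 0, 0], 1.5],
    [[0, 0, 0], [0, 0, 0], 1.5],
    [[0, 0, 0], [0, 0, 0], 1.5]
  ],
  "force": 20
}}

```text
time: 3.82
eef_pos: [468.7, 243.0, 52.0]
ee_rot: [-0.0, 0.995, 0.1, 0.001]
ft_force: [-0.2, -1.7, 5.5]
width: 19.9
finger_force: 20.0
```

Emit:
{"api": "play_rows", "payload": {
  "motion": [
    [[0, 0, 0], [0, 0, 1], 1.5],
    [[0, 0, 0], [0, 0, 2.5], 1.5],
    [[0, 0, 0], [0, 0, 4], 1.5],
    [[0, 0, 0], [0, 0, 2.5], 1.5],
    [[0, 0, 0], [0, 0, 0], 1.5]
  ]
}}

```text
time: 4.45
eef_pos: [469.5, 243.5, 153.7]
ee_rot: [-0.001, 0.995, 0.1, 0.002]
ft_force: [0.7, 0.1, -1.3]
width: 20.1
finger_force: 20.0
```

```bash

python3 - <<'E'
from h import *
import pickle
s=state();print(s["eef_pos"],s["ee_rot"],s["ft_force"],s["torque"],s["time"],s["width"])
p,d=snapshot("scene"); cv2.imwrite("pics/s2.png",p); np.save("s2.npy",d)
# crop around held leaf
from numpy.linalg import inv
m=camera_model("scene"); c=inv(m["cam_to_world"])@np.r_[s["eef_pos"]-[0,0,15],1]; K=m["mtx"]
u,v=K[0,0]*c[0]/-c[2]+K[0,2],K[1,1]*-c[1]/-c[2]+K[1,2]; print(u,v,-c[2])
u,v=int(u),int(v); cv2.imwrite("pics/s2c.png",cv2.resize(p[v-50:v+50,u-60:u+60],None,fx=6,fy=6,interpolation=cv2.INTER_CUBIC))
E
```

```text
[469.5115662  243.48643139 153.73673216] [-7.00259609e-04  9.94992466e-01  9.99210362e-02  2.29979125e-03] [ 0.67277416  0.13137873 -1.33060661] [0.08170809 0.00481645 0.02409628] 4.45 20.060357069897574
199.8638973071823 318.3052139199461 644.3063022266538
```

View pics/s2c.png

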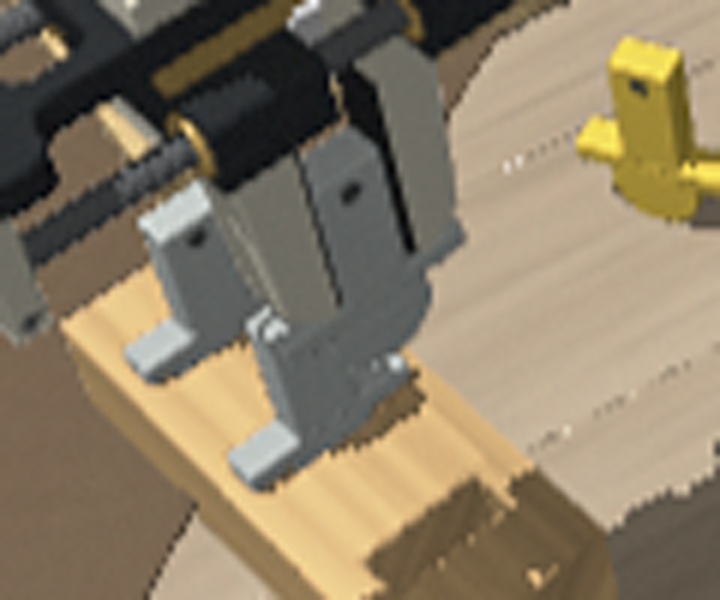

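The leaf is held cleanly, with its bar at about (265,325)–(450,240) in the crop; the other two still hang. Now to the mould's open end.

Emit:
{"api": "play_rows", "payload": {
  "motion": [
    [[0, 0, -1.5], [-0.99, -6.02, 0], 1.5],
    [[0, 0, -1.5], [-0.98, -6.03, 0], 1.5],
    [[0, 0, -1.5], [-0.98, -6.03, 0], 1.5],
    [[0, 0, -1.5], [-0.99, -6.03, 0], 1.5],
    [[0, 0, -1.5], [-0.99, -6.03, 0], 1.5],
    [[0, 0, 0], [0, 0, 0], 1.5],
    [[0, 0, 0], [0, 0, -4], 1.5],
    [[0, 0, 0], [0, 0, -3], 1.5],
    [[0, 0, 0], [0, 0, 0], 1.5],
    [[0, 0, 0], [0, 0, 0], 1.5]
  ]
}}

```text
time: 5.75
eef_pos: [418.8, -58.0, 81.4]
ee_rot: [-0.0, 0.999, 0.035, -0.0]
ft_force: [0.8, -0.0, 0.3]
width: 19.8
finger_force: 20.0
```

```bash
cat > st.py <<'E'
from h import *
def st():
    s=state();q=s["ee_rot"];print(s["eef_pos"].round(2),"yaw",round(2*np.degrees(np.arctan2(q[2],q[1])),2),s["ft_force"].round(1),s["torque"].round(3),round(s["time"],2),round(s["width"],1))
st()
E
python3 st.py
```

```text
[418.82 -58.02  81.41] yaw 4.01 [ 0.8 -0.   0.3] [ 0.067 -0.037  0.007] 5.75 19.8
```

Emit:
{"api": "play_rows", "payload": {
  "motion": [
    [[0, 0, 0], [0, 0, -1], 1.5],
    [[0, 0, 0], [0, 0, -0.6], 1.5],
    [[0, 0, 0], [0, 0, -0.2], 1.5],
    [[0, 0, 0], [0, 0, 0], 1.5]
  ]
}}

```text
time: 6.25
eef_pos: [418.6, -58.7, 62.9]
ee_rot: [-0.0, 0.999, 0.034, -0.0]
ft_force: [0.5, -0.5, -1.2]
width: 19.5
finger_force: 20.0
```

Emit:
{"api": "play_rows", "payload": {
  "motion": [
    [[0, 0, 0], [0, 0, -0.05], 1.5],
    [[0, 0, 0], [0, 0, -0.05], 1.5],
    [[0, 0, 0], [0, 0, -0.05], 1.5],
    [[0, 0, 0], [0, 0, 0], 1.5]
  ]
}}

```text
time: 6.75
eef_pos: [418.6, -58.6, 61.5]
ee_rot: [-0.0, 0.999, 0.035, -0.0]
ft_force: [-0.0, -0.3, -1.0]
width: 19.7
finger_force: 20.0
```

Emit:
{"api": "play_rows", "payload": {
  "motion": [
    [[0, 0, 0], [0, 0, -0.05], 1.5],
    [[0, 0, 0], [0, 0, -0.05], 1.5],
    [[0, 0, 0], [0, 0, -0.05], 1.5],
    [[0, 0, 0], [0, 0, 0], 1.5]
  ]
}}

```text
time: 7.25
eef_pos: [418.6, -58.6, 60.0]
ee_rot: [-0.0, 0.999, 0.035, -0.0]
ft_force: [-0.9, 0.1, -0.2]
width: 19.6
finger_force: 20.0
```

Emit:
{"api": "play_rows", "payload": {
  "motion": [
    [[0, 0, 0], [0, 0, -0.05], 1.5],
    [[0, 0, 0], [0, 0, -0.05], 1.5],
    [[0, 0, 0], [0, 0, -0.05], 1.5],
    [[0, 0, 0], [0, 0, 0], 1.5]
  ]
}}

```text
time: 7.75
eef_pos: [418.6, -58.6, 58.5]
ee_rot: [-0.0, 0.999, 0.035, -0.0]
ft_force: [-0.3, 0.3, -0.3]
width: 19.6
finger_force: 20.0
```

Emit:
{"api": "play_rows", "payload": {
  "motion": [
    [[0, 0, 0], [0, 0, -0.05], 1.5],
    [[0, 0, 0], [0, 0, -0.05], 1.5],
    [[0, 0, 0], [0, 0, 0], 1.5]
  ]
}}

```text
time: 8.12
eef_pos: [418.6, -58.6, 57.5]
ee_rot: [-0.0, 0.999, 0.035, -0.0]
ft_force: [-0.4, 0.3, -0.4]
width: 19.7
finger_force: 20.0
```

Emit:
{"api": "play_rows", "payload": {
  "motion": [
    [[0, 0, 0], [0, 0, -0.05], 1.5],
    [[0, 0, 0], [0, 0, 0], 1.5]
  ]
}}

```text
time: 8.38
eef_pos: [418.6, -58.6, 57.0]
ee_rot: [-0.0, 0.999, 0.035, -0.0]
ft_force: [0.9, 1.0, -1.3]
width: 20.1
finger_force: 20.0
```

Emit:
{"api": "play_rows", "payload": {
  "motion": [
    [[0, 0, 0], [0, 0, -0.05], 1.5],
    [[0, 0, 0], [0, 0, 0], 1.5]
  ]
}}

```text
time: 8.62
eef_pos: [418.7, -58.6, 56.5]
ee_rot: [-0.0, 0.999, 0.035, 0.0]
ft_force: [0.0, 1.5, -0.8]
width: 20.0
finger_force: 20.0
```

Emit:
{"api": "play_rows", "payload": {
  "motion": [
    [[0, 0, 0], [0, 0, -0.05], 1.5],
    [[0, 0, 0], [0, 0, 0], 1.5]
  ]
}}

```text
time: 8.88
eef_pos: [418.8, -58.7, 56.4]
ee_rot: [0.0, 0.999, 0.035, 0.0]
ft_force: [-1.5, 0.9, 3.8]
width: 20.0
finger_force: 20.0
```

Emit:
{"api": "play_rows", "payload": {
  "motion": [
    [[0, 0, 0], [0, 0, -0.05], 1.5],
    [[0, 0, 0], [0, 0, 0], 1.5]
  ]
}}

```text
time: 9.12
eef_pos: [418.8, -58.7, 56.3]
ee_rot: [0.0, 0.999, 0.035, 0.0]
ft_force: [-5.6, 1.3, 9.9]
width: 19.9
finger_force: 20.0
```

Contact is at TCP z≈56.4, which is ambiguous by height alone, so I'll wag the leaf gently sideways.

Emit:
{"api": "play_rows", "payload": {
  "motion": [
    [[0, 0, 0], [0, 0, 0.2], 1.5],
    [[0, 0, 0], [0, 0, 0], 1.5],
    [[0, 0, 0], [0, 0.05, 0], 1.5],
    [[0, 0, 0], [0, 0.05, 0], 1.5],
    [[0, 0, 0], [0, 0.05, 0], 1.5],
    [[0, 0, 0], [0, 0, 0], 1.5]
  ]
}}

```text
time: 9.88
eef_pos: [418.6, -57.1, 57.5]
ee_rot: [-0.0, 0.999, 0.035, -0.0]
ft_force: [-0.0, 0.0, -0.2]
width: 20.1
finger_force: 20.0
```

Emit:
{"api": "play_rows", "payload": {
  "motion": [
    [[0, 0, 0], [0, -0.1, 0], 1.5],
    [[0, 0, 0], [0, -0.1, 0], 1.5],
    [[0, 0, 0], [0, -0.05, 0], 1.5],
    [[0, 0, 0], [0, -0.05, 0], 1.5],
    [[0, 0, 0], [0, 0, 0], 1.5]
  ]
}}

```text
time: 10.5
eef_pos: [418.7, -60.2, 57.5]
ee_rot: [-0.0, 0.999, 0.034, 0.0]
ft_force: [1.1, -0.3, -0.3]
width: 20.2
finger_force: 20.0
```

It moves ±1.5 mm with no side force 1 mm above the seat, so this leaf is too small. I'll hang it back in its near pocket.

Emit:
{"api": "play_rows", "payload": {
  "motion": [
    [[0, 0, 0], [0, 0, 2], 1.5],
    [[0, 0, 0], [0, 0.15, 4.35], 1.5],
    [[0, 0, 0], [0, 0, 3], 1.5],
    [[0, 0, 0], [0, 0, 0], 1.5],
    [[0, 0, 1.5], [0.98, 6.03, 0], 1.5],
    [[0, 0, 1.5], [0.98, 6.03, 0], 1.5],
    [[0, 0, 1.5], [0.98, 6.03, 0], 1.5],
    [[0, 0, 1.5], [0.98, 6.03, 0], 1.5],
    [[0, 0, 1.5], [0.98, 6.02, 0], 1.5],
    [[0, 0, 0], [0, 0, 0], 1.5]
  ]
}}

```text
time: 11.75
eef_pos: [466.3, 246.1, 148.5]
ee_rot: [-0.0, 0.995, 0.102, -0.002]
ft_force: [0.2, -0.6, -1.4]
width: 20.1
finger_force: 20.0
```

Emit:
{"api": "play_rows", "payload": {
  "motion": [
    [[0, 0, 0], [0, 0, 0], 1.5],
    [[0, 0, 0], [0, 0, -4], 1.5],
    [[0, 0, 0], [0, 0, -2], 1.5],
    [[0, 0, 0], [0, 0, 0], 1.5]
  ]
}}

```text
time: 12.25
eef_pos: [466.0, 240.4, 88.7]
ee_rot: [0.001, 0.995, 0.099, -0.002]
ft_force: [0.3, -1.0, -0.4]
width: 19.6
finger_force: 20.0
```

```bash
python3 st.py
```

```text
[465.95 240.43  88.7 ] yaw 11.33 [ 0.3 -1.  -0.4] [-0.002 -0.006 -0.011] 12.25 19.6
```

Emit:
{"api": "play_rows", "payload": {
  "motion": [
    [[0, 0, 0], [0, 0, 0], 1.5],
    [[0, 0, 0], [0, 0, 0], 1.5]
  ]
}}

```text
time: 12.5
eef_pos: [468.8, 242.7, 92.6]
ee_rot: [-0.0, 0.995, 0.099, 0.001]
ft_force: [0.3, 0.2, -1.0]
width: 19.7
finger_force: 20.0
```

```bash
python3 st.py
```

```text
[468.79 242.69  92.6 ] yaw 11.41 [ 0.3  0.2 -1. ] [-0.041  0.007 -0.023] 12.5 19.7
```

Emit:
{"api": "play_rows", "payload": {
  "motion": [
    [[0, 0, 0], [0, 0, 0], 1.5],
    [[0, 0, 0], [0, 0, -0.5], 1.5],
    [[0, 0, 0], [0, 0, -0.7], 1.5],
    [[0, 0, 0], [0, 0, -0.7], 1.5],
    [[0, 0, 0], [0, 0, -0.6], 1.5],
    [[0, 0, 0], [0, 0, -0.4], 1.5],
    [[0, 0, 0], [0, 0, -0.3], 1.5],
    [[0, 0, 0], [0, 0, 0], 1.5]
  ]
}}

```text
time: 13.5
eef_pos: [467.6, 242.7, 58.8]
ee_rot: [0.0, 0.995, 0.1, -0.0]
ft_force: [-0.7, -0.4, -0.7]
width: 20.0
finger_force: 20.0
```

```bash
python3 st.py
```

```text
[467.55 242.7   58.83] yaw 11.46 [-0.7 -0.4 -0.7] [ 0.008 -0.013  0.033] 13.5 20.0
```

In the pocket. I'll lower the last part and release.

Emit:
{"api": "play_rows", "payload": {
  "motion": [
    [[0, 0, 0], [0, 0, -0.4], 1.5],
    [[0, 0, 0], [0, 0, -0.2], 1.5],
    [[0, 0, 0], [0, 0, 0], 1.5],
    [[0, 0, 0], [0, 0, 0], 2.4],
    [[0, 0, 0], [0, 0, 0], 4],
    [[0, 0, 0], [0, 0, 0], 4],
    [[0, 0, 0], [0, 0, 0], 4]
  ]
}}

```text
time: 14.38
eef_pos: [467.7, 242.8, 53.1]
ee_rot: [-0.0, 0.995, 0.1, 0.0]
ft_force: [1.1, 0.1, 0.1]
width: 39.6
finger_force: 0.0
```

Emit:
{"api": "play_rows", "payload": {
  "motion": [
    [[0, 0, 0], [0, 0, 1.5], 4],
    [[0, 0, 0], [0, 0, 3], 4],
    [[0, 0, 0], [0, 0, 3], 4],
    [[0, 0, 0], [2.5, 0.5, 0], 4],
    [[0, 0, 0], [2.4, 0.51, 0], 4],
    [[0, 0, 0], [0, 0, 0], 4],
    [[0, 0, 0], [0, 0, 0], 4],
    [[0, 0, 0], [0, 0, 0], 4]
  ]
}}

```text
time: 15.38
eef_pos: [515.9, 252.8, 128.1]
ee_rot: [0.0, 0.995, 0.1, -0.0]
ft_force: [-0.2, 0.0, -0.1]
width: 40.1
finger_force: 0.0
```

```bash
python3 - <<'E'
from st import *
m=wcm(); p,d=snapshot("wrist"); P=cloud(d,m)
cv2.imwrite("pics/w3.png",p)
s=P[(P[...,2]>80)&(P[...,2]<95)&(P[...,1]>225)&(P[...,1]<280)&(P[...,0]>440)&(P[...,0]<590)]
n=((s-[516.6,253,0])@np.array([np.cos(.2007),np.sin(.2007),0]))
for a in(-50,0,50):
    h=s[abs(n-a)<15]; print(a,len(h)); 
    if len(h): print(h.mean(0).round(1),np.ptp(h,axis=0).round(1),cv2.minAreaRect(h[:,:2].astype(np.float32)))
E
```

```text
[515.89 252.75 128.1 ] yaw 11.47 [-0.2  0.  -0.1] [-0.003  0.002 -0.013] 15.38 40.1
-50 815
[469.5 242.7  88.5] [14.5 20.8 12. ] ((467.9989318847656, 242.47889709472656), (12.034149169921875, 19.368549346923828), 10.49658489227295)
0 895
[518.2 252.9  89.3] [15.  21.2 12.3] ((517.2820434570312, 252.7318572998047), (12.840435028076172, 19.721111297607422), 12.595319747924805)
50 943
[566.2 262.8  90.1] [15.  21.2 12.4] ((565.8870849609375, 262.82080078125), (12.24909496307373, 20.008230209350586), 11.1243896484375)
```

The first leaf is hanging properly again. Now the middle one.

Emit:
{"api": "play_rows", "payload": {
  "motion": [
    [[0, 0, 0], [0.03, 0, -3], 4],
    [[0, 0, 0], [0, 0, -2.5], 4],
    [[0, 0, 0], [0, 0, -1.5], 4],
    [[0, 0, 0], [0, 0, -0.6], 4],
    [[0, 0, 0], [0, 0, 0], 4],
    [[0, 0, 0], [0, 0, 0], 1.5],
    [[0, 0, 0], [0, 0, 0], 1.5],
    [[0, 0, 0], [0, 0, 0], 1.5],
    [[0, 0, 0], [0, 0, 0], 1.5]
  ],
  "force": 20
}}

```text
time: 16.55
eef_pos: [517.5, 253.1, 52.8]
ee_rot: [-0.0, 0.995, 0.1, 0.001]
ft_force: [0.0, -0.5, 4.4]
width: 20.0
finger_force: 20.0
```

```bash
python3 st.py
```

```text
[517.47 253.05  52.76] yaw 11.46 [ 0.  -0.5  4.4] [-0.072  0.12   0.017] 16.55 20.0
```

Emit:
{"api": "play_rows", "payload": {
  "motion": [
    [[0, 0, 0], [0, 0, 1], 1.5],
    [[0, 0, 0], [0, 0, 3], 1.5],
    [[0, 0, 0], [0, 0, 4], 1.5],
    [[0, 0, 0], [0, 0, 2], 1.5],
    [[0, 0, -1.2], [-1.63, -5.15, 0], 1.5],
    [[0, 0, -1.3], [-1.64, -5.2, 0], 1.5],
    [[0, 0, -1.3], [-1.64, -5.2, 0], 1.5],
    [[0, 0, -1.3], [-1.64, -5.2, 0], 1.5],
    [[0, 0, -1.2], [-1.64, -5.2, 0], 1.5],
    [[0, 0, -1.2], [-1.64, -5.2, 0], 1.5]
  ]
}}

```text
time: 17.8
eef_pos: [417.7, -60.0, 151.8]
ee_rot: [0.0, 0.999, 0.034, -0.0]
ft_force: [0.8, -0.6, -1.0]
width: 19.7
finger_force: 20.0
```

Emit:
{"api": "play_rows", "payload": {
  "motion": [
    [[0, 0, 0], [0, 0, -3], 1.5],
    [[0, 0, 0], [0, 0, -3], 1.5],
    [[0, 0, 0], [0, 0, -1], 1.5],
    [[0, 0, 0], [0, 0, 0], 1.5],
    [[0, 0, 0], [0, 0, -0.5], 1.5],
    [[0, 0, 0], [0, 0, -0.5], 1.5],
    [[0, 0, 0], [0, 0, -0.4], 1.5],
    [[0, 0, 0], [0, 0, -0.2], 1.5],
    [[0, 0, 0], [0, 0, 0], 1.5]
  ]
}}

```text
time: 18.92
eef_pos: [418.5, -58.6, 65.9]
ee_rot: [-0.0, 0.999, 0.035, -0.0]
ft_force: [-0.6, -0.2, -1.3]
width: 19.5
finger_force: 20.0
```

```bash
python3 st.py
```

```text
[418.54 -58.62  65.9 ] yaw 3.96 [-0.6 -0.2 -1.3] [0.001 0.039 0.003] 18.93 19.5
```

Emit:
{"api": "play_rows", "payload": {
  "motion": [
    [[0, 0, 0], [0, 0, -0.1], 1.5],
    [[0, 0, 0], [0, 0, -0.1], 1.5],
    [[0, 0, 0], [0, 0, -0.1], 1.5],
    [[0, 0, 0], [0, 0, -0.1], 1.5],
    [[0, 0, 0], [0, 0, 0], 1.5]
  ]
}}

```text
time: 19.55
eef_pos: [418.6, -58.6, 61.9]
ee_rot: [-0.0, 0.999, 0.035, -0.0]
ft_force: [-0.1, 0.1, -0.6]
width: 20.0
finger_force: 20.0
```

Emit:
{"api": "play_rows", "payload": {
  "motion": [
    [[0, 0, 0], [0, 0, -0.05], 1.5],
    [[0, 0, 0], [0, 0, -0.05], 1.5],
    [[0, 0, 0], [0, 0, -0.05], 1.5],
    [[0, 0, 0], [0, 0, -0.05], 1.5],
    [[0, 0, 0], [0, 0, 0], 1.5]
  ]
}}

```text
time: 20.18
eef_pos: [418.6, -58.6, 60.0]
ee_rot: [-0.0, 0.999, 0.035, -0.0]
ft_force: [-0.1, -1.0, -0.4]
width: 19.7
finger_force: 20.0
```

Emit:
{"api": "play_rows", "payload": {
  "motion": [
    [[0, 0, 0], [0, 0, -0.05], 1.5],
    [[0, 0, 0], [0, 0, -0.05], 1.5],
    [[0, 0, 0], [0, 0, 0], 1.5]
  ]
}}

```text
time: 20.55
eef_pos: [418.6, -58.6, 59.0]
ee_rot: [-0.0, 0.999, 0.035, -0.0]
ft_force: [0.1, 0.6, -1.6]
width: 20.0
finger_force: 20.0
```

Emit:
{"api": "play_rows", "payload": {
  "motion": [
    [[0, 0, 0], [0, 0, -0.05], 1.5],
    [[0, 0, 0], [0, 0, 0], 1.5]
  ]
}}

```text
time: 20.8
eef_pos: [418.6, -58.7, 58.5]
ee_rot: [-0.0, 0.999, 0.035, -0.0]
ft_force: [0.3, 1.1, -1.1]
width: 19.5
finger_force: 20.0
```

Emit:
{"api": "play_rows", "payload": {
  "motion": [
    [[0, 0, 0], [0, 0, -0.05], 1.5],
    [[0, 0, 0], [0, 0, 0], 1.5]
  ]
}}

```text
time: 21.05
eef_pos: [418.6, -58.6, 58.0]
ee_rot: [-0.0, 0.999, 0.035, -0.0]
ft_force: [-0.2, -0.7, -0.1]
width: 20.0
finger_force: 20.0
```

Emit:
{"api": "play_rows", "payload": {
  "motion": [
    [[0, 0, 0], [0, 0, -0.05], 1.5],
    [[0, 0, 0], [0, 0, 0], 1.5]
  ]
}}

```text
time: 21.3
eef_pos: [418.6, -58.6, 57.5]
ee_rot: [-0.0, 0.999, 0.035, -0.0]
ft_force: [0.1, 0.6, -1.2]
width: 20.0
finger_force: 20.0
```

Emit:
{"api": "play_rows", "payload": {
  "motion": [
    [[0, 0, 0], [0, 0, -0.05], 1.5],
    [[0, 0, 0], [0, 0, 0], 1.5]
  ]
}}

```text
time: 21.55
eef_pos: [418.6, -58.6, 57.0]
ee_rot: [-0.0, 0.999, 0.035, -0.0]
ft_force: [-0.8, 0.5, -0.7]
width: 19.7
finger_force: 20.0
```

Emit:
{"api": "play_rows", "payload": {
  "motion": [
    [[0, 0, 0], [0, 0, -0.05], 1.5],
    [[0, 0, 0], [0, 0, 0], 1.5]
  ]
}}

```text
time: 21.8
eef_pos: [418.6, -58.6, 56.5]
ee_rot: [-0.0, 0.999, 0.035, -0.0]
ft_force: [-0.5, -0.4, 0.3]
width: 19.8
finger_force: 20.0
```

Emit:
{"api": "play_rows", "payload": {
  "motion": [
    [[0, 0, 0], [0, 0, -0.05], 1.5],
    [[0, 0, 0], [0, 0, 0], 1.5]
  ]
}}

```text
time: 22.05
eef_pos: [418.6, -58.7, 56.0]
ee_rot: [-0.0, 0.999, 0.035, -0.0]
ft_force: [-0.2, 0.5, -1.5]
width: 19.9
finger_force: 20.0
```

Emit:
{"api": "play_rows", "payload": {
  "motion": [
    [[0, 0, 0], [0, 0, -0.05], 1.5],
    [[0, 0, 0], [0, 0, -0.05], 1.5],
    [[0, 0, 0], [0, 0, 0], 1.5]
  ]
}}

```text
time: 22.42
eef_pos: [418.7, -58.7, 55.1]
ee_rot: [0.0, 0.999, 0.035, 0.0]
ft_force: [-1.3, 0.0, 1.0]
width: 19.9
finger_force: 20.0
```

Emit:
{"api": "play_rows", "payload": {
  "motion": [
    [[0, 0, 0], [0, 0, -0.05], 1.5],
    [[0, 0, 0], [0, 0, 0], 1.5]
  ]
}}

```text
time: 22.68
eef_pos: [418.8, -58.7, 55.0]
ee_rot: [0.0, 0.999, 0.035, 0.0]
ft_force: [-3.1, 0.9, 5.2]
width: 19.9
finger_force: 20.0
```

Contact only comes at 55.1, so the arc centre is about 37.4, which makes this the small leaf. It's too small, so back to the middle pocket.

Emit:
{"api": "play_rows", "payload": {
  "motion": [
    [[0, 0, 0], [0, 0, 1.5], 1.5],
    [[0, 0, 0], [0, 0, 4], 1.5],
    [[0, 0, 0], [0, 0, 4.25], 1.5],
    [[0, 0, 1.2], [1.63, 5.2, 0], 1.5],
    [[0, 0, 1.3], [1.63, 5.2, 0], 1.5],
    [[0, 0, 1.3], [1.63, 5.2, 0], 1.5],
    [[0, 0, 1.3], [1.63, 5.2, 0], 1.5],
    [[0, 0, 1.2], [1.64, 5.2, 0], 1.5],
    [[0, 0, 1.2], [1.64, 5.15, 0], 1.5],
    [[0, 0, 0], [0, 0, -2], 1.5]
  ]
}}

```text
time: 23.92
eef_pos: [518.5, 256.8, 134.2]
ee_rot: [-0.001, 0.995, 0.102, 0.002]
ft_force: [0.1, -0.1, -0.3]
width: 19.8
finger_force: 20.0
```

Emit:
{"api": "play_rows", "payload": {
  "motion": [
    [[0, 0, 0], [0, 0, -2.5], 1.5],
    [[0, 0, 0], [0, 0, -1.5], 1.5],
    [[0, 0, 0], [0, 0, 0], 1.5],
    [[0, 0, 0], [0, 0, 0], 1.5],
    [[0, 0, 0], [0, 0, 0], 1.5],
    [[0, 0, 0], [0, 0, -0.5], 1.5],
    [[0, 0, 0], [0, 0, -0.3], 1.5],
    [[0, 0, 0], [0, 0, 0], 1.5]
  ]
}}

```text
time: 24.92
eef_pos: [516.3, 252.7, 83.5]
ee_rot: [0.0, 0.995, 0.1, -0.0]
ft_force: [0.4, -0.4, -1.1]
width: 20.3
finger_force: 20.0
```

```bash
python3 st.py
```

```text
[516.34 252.72  83.54] yaw 11.46 [ 0.4 -0.4 -1.1] [ 0.038  0.054 -0.008] 24.93 20.3
```

Emit:
{"api": "play_rows", "payload": {
  "motion": [
    [[0, 0, 0], [0, 0, -0.6], 1.5],
    [[0, 0, 0], [0, 0, -0.7], 1.5],
    [[0, 0, 0], [0, 0, -0.7], 1.5],
    [[0, 0, 0], [0, 0, -0.6], 1.5],
    [[0, 0, 0], [0, 0, -0.3], 1.5],
    [[0, 0, 0], [0, 0, -0.1], 1.5],
    [[0, 0, 0], [0, 0, 0], 1.5]
  ]
}}

```text
time: 25.8
eef_pos: [516.8, 252.9, 54.2]
ee_rot: [-0.0, 0.995, 0.1, 0.0]
ft_force: [-0.1, 0.0, -0.4]
width: 19.8
finger_force: 20.0
```

Emit:
{"api": "play_rows", "payload": {
  "motion": [
    [[0, 0, 0], [0, 0, 0], 2.4],
    [[0, 0, 0], [0, 0, 0], 4],
    [[0, 0, 0], [0, 0, 0], 4],
    [[0, 0, 0], [0, 0, 1.5], 4],
    [[0, 0, 0], [0, 0, 3], 4],
    [[0, 0, 0], [0, 0, 3], 4],
    [[0, 0, 0], [2.45, 0.5, 0], 4],
    [[0, 0, 0], [2.45, 0.5, 0], 4],
    [[0, 0, 0], [0, 0, 0], 4],
    [[0, 0, 0], [0, 0, 0], 4]
  ]
}}

```text
time: 27.05
eef_pos: [565.1, 262.7, 129.3]
ee_rot: [0.0, 0.995, 0.1, -0.0]
ft_force: [0.0, -0.7, 0.2]
width: 40.1
finger_force: 0.0
```

```bash
python3 - <<'E'
from st import *
m=wcm(); p,d=snapshot("wrist"); P=cloud(d,m)
s=P[(P[...,2]>82)&(P[...,2]<95)&(P[...,1]>225)&(P[...,1]<280)&(P[...,0]>440)&(P[...,0]<590)]
n=((s-[516.6,253,0])@np.array([np.cos(.2007),np.sin(.2007),0]))
for a in(-50,0,50):
    h=s[abs(n-a)<15]; print(a,len(h)); 
    if len(h): print(h.mean(0).round(1),np.ptp(h,axis=0).round(1),cv2.minAreaRect(h[:,:2].astype(np.float32)))
E
```

```text
[565.1  262.75 129.29] yaw 11.45 [ 0.  -0.7  0.2] [ 0.023  0.067 -0.024] 27.05 40.1
-50 755
[469.2 242.7  88.8] [15.8 21.   9.8] ((467.27001953125, 242.36253356933594), (13.93954849243164, 19.702186584472656), 8.362942695617676)
0 795
[518.6 252.9  89.1] [15.  20.9 10.6] ((517.31982421875, 252.69151306152344), (12.27245044708252, 19.90529441833496), 11.245844841003418)
50 833
[567.2 263.1  89.6] [14.5 21.  10.2] ((566.2579345703125, 262.7803039550781), (11.855480194091797, 19.848711013793945), 11.201330184936523)
```

Both unfitting leaves are hung. Now the far-pocket leaf.

Emit:
{"api": "play_rows", "payload": {
  "motion": [
    [[0, 0, 0], [0.03, 0, -3], 4],
    [[0, 0, 0], [0, 0, -2.5], 4],
    [[0, 0, 0], [0, 0, -1.5], 4],
    [[0, 0, 0], [0, 0, -0.7], 4],
    [[0, 0, 0], [0, 0, 0], 4],
    [[0, 0, 0], [0, 0, 0], 1.5],
    [[0, 0, 0], [0, 0, 0], 1.5],
    [[0, 0, 0], [0, 0, 0], 1.5],
    [[0, 0, 0], [0, 0, 0], 1.5]
  ],
  "force": 20
}}

```text
time: 28.22
eef_pos: [566.5, 263.1, 52.9]
ee_rot: [-0.0, 0.995, 0.1, 0.001]
ft_force: [-0.2, -0.4, 3.7]
width: 19.9
finger_force: 20.0
```

Emit:
{"api": "play_rows", "payload": {
  "motion": [
    [[0, 0, 0], [0, 0, 1], 1.5],
    [[0, 0, 0], [0, 0, 3], 1.5],
    [[0, 0, 0], [0, 0, 4], 1.5],
    [[0, 0, 0], [0, 0, 2], 1.5],
    [[0, 0, -1.2], [-2.45, -5.35, 0], 1.5],
    [[0, 0, -1.3], [-2.45, -5.36, 0], 1.5],
    [[0, 0, -1.3], [-2.46, -5.36, 0], 1.5],
    [[0, 0, -1.3], [-2.46, -5.36, 0], 1.5],
    [[0, 0, -1.2], [-2.46, -5.36, 0], 1.5],
    [[0, 0, -1.2], [-2.45, -5.36, 0], 1.5]
  ]
}}

```text
time: 29.48
eef_pos: [417.4, -60.0, 151.8]
ee_rot: [0.0, 0.999, 0.034, -0.0]
ft_force: [1.0, -0.7, -0.4]
width: 19.8
finger_force: 20.0
```

Emit:
{"api": "play_rows", "payload": {
  "motion": [
    [[0, 0, 0], [0, 0, -3], 1.5],
    [[0, 0, 0], [0, 0, -3], 1.5],
    [[0, 0, 0], [0, 0, -1], 1.5],
    [[0, 0, 0], [0, 0, 0], 1.5],
    [[0, 0, 0], [0, 0, -0.5], 1.5],
    [[0, 0, 0], [0, 0, -0.5], 1.5],
    [[0, 0, 0], [0, 0, -0.4], 1.5],
    [[0, 0, 0], [0, 0, -0.2], 1.5],
    [[0, 0, 0], [0, 0, 0], 1.5]
  ]
}}

```text
time: 30.6
eef_pos: [418.6, -58.6, 65.9]
ee_rot: [-0.0, 0.999, 0.035, -0.0]
ft_force: [-1.0, 0.2, -0.4]
width: 19.8
finger_force: 20.0
```

```bash
python3 st.py
```

```text
[418.59 -58.62  65.92] yaw 3.96 [-1.   0.2 -0.4] [-0.009 -0.003  0.015] 30.6 19.8
```

Emit:
{"api": "play_rows", "payload": {
  "motion": [
    [[0, 0, 0], [0, 0, -0.1], 1.5],
    [[0, 0, 0], [0, 0, -0.1], 1.5],
    [[0, 0, 0], [0, 0, -0.1], 1.5],
    [[0, 0, 0], [0, 0, -0.1], 1.5],
    [[0, 0, 0], [0, 0, 0], 1.5]
  ]
}}

```text
time: 31.22
eef_pos: [418.6, -58.6, 61.9]
ee_rot: [-0.0, 0.999, 0.035, -0.0]
ft_force: [0.5, -0.1, -1.5]
width: 20.1
finger_force: 20.0
```

Emit:
{"api": "play_rows", "payload": {
  "motion": [
    [[0, 0, 0], [0, 0, -0.05], 1.5],
    [[0, 0, 0], [0, 0, -0.05], 1.5],
    [[0, 0, 0], [0, 0, -0.05], 1.5],
    [[0, 0, 0], [0, 0, 0], 1.5]
  ]
}}

```text
time: 31.72
eef_pos: [418.6, -58.7, 60.5]
ee_rot: [-0.0, 0.999, 0.035, -0.0]
ft_force: [-0.6, -0.2, -1.3]
width: 20.0
finger_force: 20.0
```

Emit:
{"api": "play_rows", "payload": {
  "motion": [
    [[0, 0, 0], [0, 0, -0.05], 1.5],
    [[0, 0, 0], [0, 0, -0.05], 1.5],
    [[0, 0, 0], [0, 0, 0], 1.5]
  ]
}}

```text
time: 32.1
eef_pos: [418.6, -58.6, 59.5]
ee_rot: [-0.0, 0.999, 0.035, -0.0]
ft_force: [-0.2, 0.2, -0.3]
width: 19.8
finger_force: 20.0
```

Emit:
{"api": "play_rows", "payload": {
  "motion": [
    [[0, 0, 0], [0, 0, -0.05], 1.5],
    [[0, 0, 0], [0, 0, 0], 1.5]
  ]
}}

```text
time: 32.35
eef_pos: [418.7, -58.7, 59.2]
ee_rot: [0.0, 0.999, 0.035, 0.0]
ft_force: [-0.6, 0.7, 1.1]
width: 19.7
finger_force: 20.0
```

It seats at 59.2, exactly the predicted height for the fitting leaf (arc centre 0.6 mm below the axis). I'll press lightly, check the wag, and set it flush with the near end.

Emit:
{"api": "play_rows", "payload": {
  "motion": [
    [[0, 0, 0], [0, 0, -0.03], 1.5],
    [[0, 0, 0], [-0.2, -0.01, 0], 1.5],
    [[0, 0, 0], [-0.2, -0.02, 0], 1.5],
    [[0, 0, 0], [0, 0, 0], 1.5]
  ]
}}

```text
time: 32.85
eef_pos: [415.2, -59.0, 59.2]
ee_rot: [0.0, 0.999, 0.034, 0.001]
ft_force: [1.7, 1.1, 4.7]
width: 20.0
finger_force: 20.0
```

Emit:
{"api": "play_rows", "payload": {
  "motion": [
    [[0, 0, 0], [0, 0.08, 0], 1.5],
    [[0, 0, 0], [0, 0, 0], 1.5]
  ]
}}

```text
time: 33.1
eef_pos: [415.1, -58.7, 59.2]
ee_rot: [0.001, 0.999, 0.035, 0.0]
ft_force: [1.5, -1.4, 5.7]
width: 19.6
finger_force: 20.0
```

Emit:
{"api": "play_rows", "payload": {
  "motion": [
    [[0, 0, 0], [0, -0.16, 0], 1.5],
    [[0, 0, 0], [0, 0, 0], 1.5]
  ]
}}

```text
time: 33.35
eef_pos: [415.1, -59.2, 59.2]
ee_rot: [-0.001, 0.999, 0.034, 0.0]
ft_force: [2.1, 4.9, 7.1]
width: 19.4
finger_force: 20.0
```

The side stops come within a few tenths of a mm, so it fits without rocking. Now I'll draw it down the cavity, pressed lightly.

Emit:
{"api": "play_rows", "payload": {
  "motion": [
    [[0, 0, 0], [0.2, 0.12, 0], 1.5],
    [[0, 0, 0], [0.5, 0.034, 0], 1.5],
    [[0, 0, 0], [0.5, 0.034, 0], 1.5],
    [[0, 0, 0], [0.5, 0.034, 0], 1.5],
    [[0, 0, 0], [0.5, 0.034, 0], 1.5]
  ]
}}

```text
time: 33.98
eef_pos: [435.2, -57.4, 58.3]
ee_rot: [0.0, 0.999, 0.035, -0.002]
ft_force: [-4.7, -2.2, 7.7]
width: 20.0
finger_force: 20.0
```

Emit:
{"api": "play_rows", "payload": {
  "motion": [
    [[0, 0, 0], [0.5, 0.034, 0], 1.5],
    [[0, 0, 0], [0.5, 0.034, 0], 1.5],
    [[0, 0, 0], [0.5, 0.034, 0], 1.5],
    [[0, 0, 0], [0.5, 0.034, 0], 1.5],
    [[0, 0, 0], [0.5, 0.034, 0], 1.5]
  ]
}}

```text
time: 34.6
eef_pos: [460.1, -55.6, 58.3]
ee_rot: [0.0, 0.999, 0.035, -0.002]
ft_force: [-5.2, -0.9, 9.6]
width: 20.2
finger_force: 20.0
```

```bash
python3 st.py
```

```text
[460.14 -55.65  58.3 ] yaw 3.96 [-5.2 -0.9  9.6] [-0.142  1.3   -0.003] 34.6 20.2
```

Emit:
{"api": "play_rows", "payload": {
  "motion": [
    [[0, 0, 0], [0.5, 0.034, 0.03], 1.5],
    [[0, 0, 0], [0.5, 0.034, 0], 1.5],
    [[0, 0, 0], [0.5, 0.034, 0], 1.5],
    [[0, 0, 0], [0.5, 0.034, 0], 1.5],
    [[0, 0, 0], [0.5, 0.034, 0], 1.5]
  ]
}}

```text
time: 35.22
eef_pos: [486.9, -53.7, 58.8]
ee_rot: [-0.0, 0.999, 0.035, -0.0]
ft_force: [-0.2, -0.5, -0.8]
width: 19.8
finger_force: 20.0
```

Emit:
{"api": "play_rows", "payload": {
  "motion": [
    [[0, 0, 0], [0.5, 0.034, 0], 1.5],
    [[0, 0, 0], [0.5, 0.034, 0], 1.5],
    [[0, 0, 0], [0.5, 0.034, 0], 1.5],
    [[0, 0, 0], [0.5, 0.034, 0], 1.5],
    [[0, 0, 0], [0.5, 0.034, 0], 1.5]
  ]
}}

```text
time: 35.85
eef_pos: [512.0, -52.1, 59.0]
ee_rot: [-0.0, 0.999, 0.034, 0.0]
ft_force: [0.4, -0.3, -1.0]
width: 19.9
finger_force: 20.0
```

Contact was lost in the second half because the leaf had shifted slightly in the grip. I'll lift it, return to the near end, re-seat it, grip more firmly and redo the whole draw.

Emit:
{"api": "play_rows", "payload": {
  "motion": [
    [[0, 0, 0], [0, 0, 0.2], 1.5],
    [[0, 0, 0], [-1.6, -0.11, 0], 1.5],
    [[0, 0, 0], [-3.2, -0.22, 0], 1.5],
    [[0, 0, 0], [-3.2, -0.22, 0], 1.5],
    [[0, 0, 0], [-1.6, -0.11, 0], 1.5],
    [[0, 0, 0], [0, 0, 0], 1.5],
    [[0, 0, 0], [0, 0, -0.15], 1.5],
    [[0, 0, 0], [0, 0, -0.05], 1.5],
    [[0, 0, 0], [0, 0, 0], 1.5]
  ]
}}

```text
time: 36.98
eef_pos: [416.0, -58.6, 58.9]
ee_rot: [-0.0, 0.999, 0.035, -0.0]
ft_force: [0.9, -0.5, 0.1]
width: 20.0
finger_force: 20.0
```

Emit:
{"api": "play_rows", "payload": {
  "motion": [
    [[0, 0, 0], [0, 0, -0.05], 1.5],
    [[0, 0, 0], [0, 0, 0], 1.5]
  ]
}}

```text
time: 37.22
eef_pos: [415.8, -58.7, 58.6]
ee_rot: [0.0, 0.999, 0.035, 0.0]
ft_force: [0.4, -0.1, -0.2]
width: 20.0
finger_force: 20.0
```

Emit:
{"api": "play_rows", "payload": {
  "motion": [
    [[0, 0, 0], [0, 0, -0.03], 1.5],
    [[0, 0, 0], [0, 0, 0], 1.5]
  ]
}}

```text
time: 37.48
eef_pos: [415.8, -58.7, 58.4]
ee_rot: [0.0, 0.999, 0.035, 0.0]
ft_force: [-0.6, 0.8, 1.8]
width: 20.1
finger_force: 20.0
```

```bash
python3 st.py
```

```text
[415.84 -58.71  58.44] yaw 3.96 [-0.6  0.8  1.8] [ 0.082  0.098 -0.012] 37.48 20.1
```

Emit:
{"api": "play_rows", "payload": {
  "motion": [
    [[0, 0, 0], [0, 0, 0], 3],
    [[0, 0, 0], [0, 0, 0], 3],
    [[0, 0, 0], [0, 0, 0], 3],
    [[0, 0, 0], [0, 0, 0], 1.5],
    [[0, 0, 0], [0, 0, 0], 1.5],
    [[0, 0, 0], [0, 0, 0], 1.5],
    [[0, 0, 0], [0, 0, 0], 1.5]
  ],
  "force": 45
}}

```text
time: 38.35
eef_pos: [415.7, -58.7, 58.2]
ee_rot: [-0.0, 0.999, 0.035, -0.0]
ft_force: [-0.5, 0.1, -0.6]
width: 14.8
finger_force: 0.0
```

```bash
python3 st.py
```

```text
[415.66 -58.69  58.22] yaw 3.96 [-0.5  0.1 -0.6] [-0.001 -0.007 -0.015] 38.35 14.8
```

```bash
python3 - <<'E'
from h import *
import pickle
m=wcm();p,d=snapshot("wrist");q,e=snapshot("scene")
np.save("w4.npy",d);pickle.dump(m,open("w4.pkl","wb"))
o=np.zeros((480,790,3),np.uint8)
a=cv2.resize(q[220:340,290:425],None,fx=4,fy=4,interpolation=cv2.INTER_CUBIC)[:480,:540]
b=p[150:390,190:440]
o[:480,:540]=a;o[:240,540:790]=b;cv2.imwrite("pics/f1.png",o)
E
```

```text
(no output)
```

View pics/f1.png

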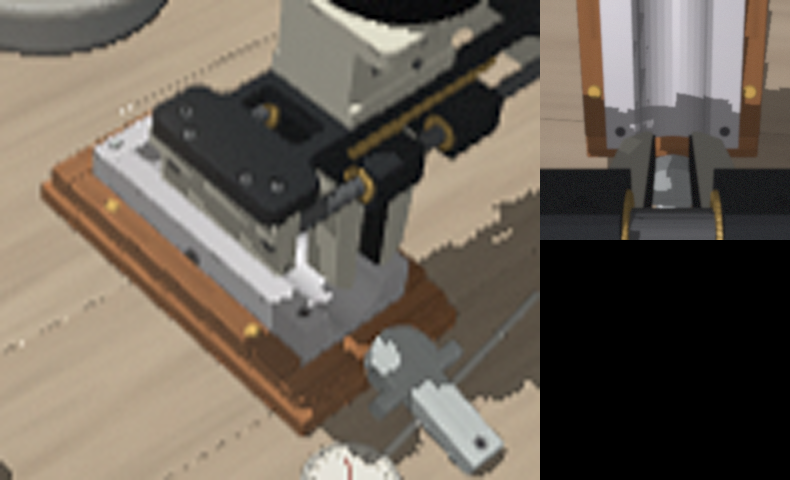

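The leaf tipped out of the near end when released. It now lies in front of the cradle with its nose on the cradle edge at about (395,360) in the crop and its handle towards (470,440). I'll raise the arm and measure its pose.

Emit:
{"api": "play_rows", "payload": {
  "motion": [
    [[0, 0, 0], [0, 0, 4.5], 4],
    [[0, 0, 0], [0, 0, 5.5], 4],
    [[0, 0, 0], [0, 0, 4], 4],
    [[0, 0, 0], [0, 0, 0], 4],
    [[0, 0, 0], [0, 0, 0], 4]
  ],
  "force": 45
}}

```text
time: 39.08
eef_pos: [415.4, -58.6, 197.6]
ee_rot: [-0.0, 0.999, 0.035, -0.0]
ft_force: [0.2, 0.2, 0.6]
width: 40.0
finger_force: 0.0
```

```bash
python3 - <<'E'
from st import *
import pickle
m=wcm();p,d=snapshot("wrist");q,e=snapshot("top")
np.savez("w5.npz",p=p,d=d,q=q,e=e);pickle.dump(m,open("w5.pkl","wb"))
P=cloud(d,m); np.save("P5.npy",P)
c=np.argwhere((abs(P[...,0]-385)<45)&(abs(P[...,1]+62)<45)); r0,c0=c.min(0);r1,c1=c.max(0);print(r0,r1,c0,c1)
s=3; a=cv2.resize(p[r0:r1,c0:c1],None,fx=s,fy=s,interpolation=cv2.INTER_CUBIC)[:600,:400]
from numpy.linalg import inv
b=cv2.resize(q[300:360,295:361],None,fx=6,fy=6,interpolation=cv2.INTER_CUBIC)
o=np.zeros((600,800,3),np.uint8);o[:a.shape[0],:a.shape[1]]=a;o[:b.shape[0],402:402+b.shape[1]]=b[:, :398]
cv2.imwrite("pics/f2.png",o)
# height grid
for x in range(430,325,-6):
    row=[]
    for y in range(-20,-110,-6):
        k=(abs(P[...,0]-x)<3)&(abs(P[...,1]-y)<3); row.append("%4.0f"%np.nanmedian(P[k][:,2]) if k.sum() else "   .")
    print(x,"".join(row))
E
```

```text
[415.43 -58.63 197.61] yaw 3.95 [0.2 0.2 0.6] [0.008 0.044 0.033] 39.08 40.0
200 473 94 428
430  306 306  43 297  33  28  26  26  29  36 292  42  42  27  26
424  306 231 237 252  34  28  26  26  28  35 244 237 230  27  26
418   26  43  43 247  34  28  26  26  28  35 268  43  42  26  27
412   26  42  43 266  35  28  26  26  28  33 263  43  42  26  26
406   26  42  43 264  33  22  22  21  22  21 263  22  21  21  21
400   22  22  21  22  22  21  21  21  21  21  21  21  21  21  21
394   21  21  21  21  21  22  25  28  26  17  13  13  12  12  12
388   13  12  12  12  13  27  32  32  32  28   1   0   0   1   1
382    0   1   0   1   1  30  30  30  30  30   0   0   0   0   0
376    0   0   1   1   1  29  28  28  28  28  20  19   0   0   1
370    2   1   0  21  25  27  26  26  26  26  26  25   2   6   6
364   11   3   0  25  25  25  24  24  24  24   .   .   0   1   1
358   10  10   1   6   6   .  23  22  22  21   0   0   1   0   1
352   10  10   2   0   0   0  21  21  20  19   0   1   1   0   0
346   10  11   1   1   0   0  18  19  18  18   1   1   0   1   0
340   10  10   0   0   0   0  17  17  17  16   0   1   0   0   0
334   10   0   0   0   0   1  14  15  15  14   0   1   0   0   0
328    1   0   0   0   0   1   1  13  12  12   0   0   0   1   1
```

View pics/f2.png

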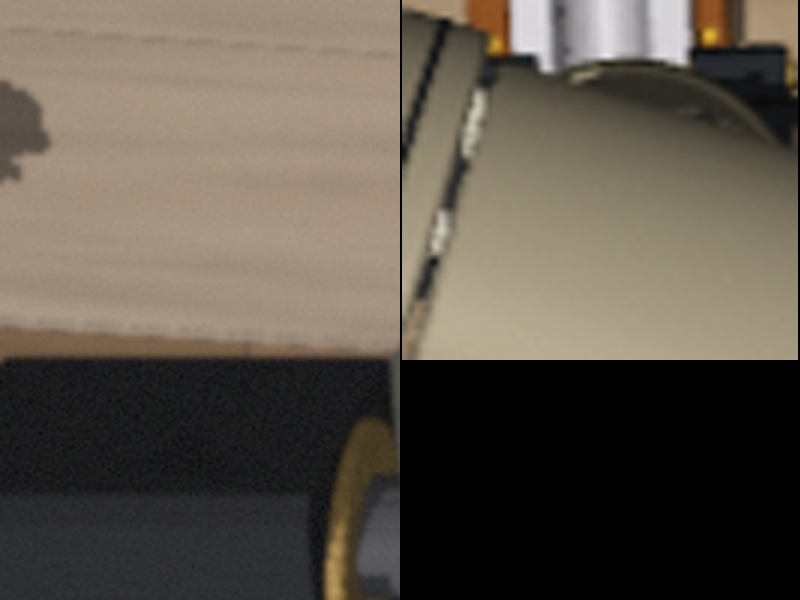

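The last picture was mis-cropped and shows nothing useful, but the depth grid is clear. The leaf lies handle towards −x, sloping about 18° down, at y≈-65. Its nose is in the corner of the cradle's near cleat at x≈395. I'll take the handle lightly near its end and pivot the leaf upright about its nose against the wooden cleat.

Emit:
{"api": "play_rows", "payload": {
  "motion": [
    [[0, 0, 0], [-3.6, -0.33, -3], 2.8],
    [[0, 0, 0], [-3.67, -0.34, -4], 2.8],
    [[0, 0, 0], [0, 0, -5], 2.8],
    [[0, 0, 0], [0, 0, -3], 2.8],
    [[0, 0, 0], [0, 0, -1], 2.8],
    [[0, 0, 0], [0, 0, 0], 2.8],
    [[0, 0, 0], [0, 0, 0], 2.8]
  ],
  "force": 5
}}

```text
time: 40.05
eef_pos: [343.9, -65.7, 39.4]
ee_rot: [0.0, 0.999, 0.035, 0.001]
ft_force: [0.7, -0.3, 0.0]
width: 28.0
finger_force: 0.0
```

```bash
python3 st.py
```

```text
[343.93 -65.69  39.4 ] yaw 3.96 [ 0.7 -0.3  0. ] [0.043 0.005 0.025] 40.05 28.0
```

Emit:
{"api": "play_rows", "payload": {
  "motion": [
    [[0, 0, 0], [0, 0, -2], 2.8],
    [[0, 0, 0], [0, 0, -1], 2.8],
    [[0, 0, 0], [0, 0, -0.4], 2.8],
    [[0, 0, 0], [0, 0, 0], 2.8],
    [[0, 0, 0], [0, 0, 0], 1.5],
    [[0, 0, 0], [0, 0, 0], 1.5],
    [[0, 0, 0], [0, 0, 0], 1.5]
  ],
  "force": 5
}}

```text
time: 40.92
eef_pos: [343.4, -65.5, 4.7]
ee_rot: [0.0, 0.999, 0.035, 0.0]
ft_force: [0.6, 0.7, 2.9]
width: 20.0
finger_force: 4.9
```

```bash
python3 st.py
```

```text
[343.38 -65.55   4.66] yaw 3.96 [0.6 0.7 2.9] [ 0.004  0.04  -0.004] 40.92 20.0
```

Emit:
{"api": "play_rows", "payload": {
  "motion": [
    [[0, 0, 0], [-0.15, -0.01, 0.65], 1.5],
    [[0, 0, 0], [-0.15, -0.01, 0.65], 1.5],
    [[0, 0, 0], [0.1, 0.01, 0.66], 1.5],
    [[0, 0, 0], [0.18, 0.01, 0.66], 1.5],
    [[0, 0, 0], [0.5, 0.03, 0.95], 1.5],
    [[0, 0, 0], [0.64, 0.04, 0.85], 1.5],
    [[0, 0, 0], [0, 0, 0], 1.5]
  ]
}}

```text
time: 41.8
eef_pos: [355.5, -64.9, 49.5]
ee_rot: [0.0, 0.999, 0.035, 0.001]
ft_force: [-0.0, -0.0, -0.2]
width: 19.8
finger_force: 5.0
```

```bash
python3 st.py
```

```text
[355.46 -64.9   49.51] yaw 3.98 [-0.  -0.  -0.2] [0.044 0.015 0.032] 41.8 19.8
```

```bash
cat > g.py <<'E'
from st import *
m=wcm();p,d=snapshot("wrist");P=cloud(d,m)
for x in range(421,331,-4):
    row=[]
    for y in range(-32,-94,-5):
        k=(abs(P[...,0]-x)<2)&(abs(P[...,1]-y)<2.5)&(P[...,2]<130); row.append("%4.0f"%np.nanmax(P[k][:,2]) if k.sum() else "   .")
    print(x,"".join(row))
E
python3 g.py
```

```text
[355.46 -64.9   49.51] yaw 3.98 [-0.  -0.  -0.2] [0.044 0.015 0.032] 41.8 19.8
421   44  44  44  34  29  27  27  30  36  44  44  45  44
417   45  44  44  34  30  27  27  30  36  44  44  44  44
413   44  44  44  35  29  27  27  29  35  44  44  44  44
409   44  44  43  35  30  71  72  71  34  44  44  43  23
405   42  23  24  23  78  79  79  79  77  67  23  23  23
401   23  23  23  74  78  78  78  78  78  76  23  23  23
397   23  23  23  77  78  77  77  77  77  77  23  23  23
393   23  23  22  76  76  76  76  76  75  75  14  14  14
389   14  14  14  75  74  74  74  75  74  74  71  71   2
385    2  72  72  73  73  73  73  73  73  72  72  72   2
381    2  72  72  72  72  72  72  72  72  71  71  71   2
377    2  71  71  71  71  70  71  71  70  68   .   2   2
373    2   1   .   .  68  70  69  69  70   .   .   1   1
369    2   1   .   .  66  68  68  68  68   .   .   .   .
365    .   .   . 106 112  67  67  67  67 112 110  87  86
361    .  85  87 108 130 110  66  66  65 130   .   .   .
357    .   .   .   . 130 104  64  64  64 130   1   2   2
353   11   2   2   1 130  98  63  63  63 130   2   2   2
349   11   3   2   3 130  92  62  62  62 129   2   2   2
345   10   2   2   2 129 127  61  60  61 127   1   2   2
341    2   2   2   1   1  59  60  59  59  59   .   .   .
337    1   0   .   .   .  58  58  58  57  57   .   .   .
333    2   .   .   .   .   .   .   .   .   .   .   .   .
```

The leaf was carried rigidly rather than pivoting. I'll tilt the tool back so the nose points down-forward, then push the nose tip against the cleat to turn it in the grip.

Emit:
{"api": "play_rows", "payload": {
  "motion": [
    [[-0.6, 9.2, 0], [-0.6, 0, 0.4], 1.5],
    [[-0.6, 9.2, 0], [-0.6, 0, 0.3], 1.5],
    [[-0.6, 9.2, 0], [-0.6, 0, 0.3], 1.5],
    [[-0.6, 9.2, 0], [-0.6, 0, 0.3], 1.5],
    [[-0.6, 9.2, 0], [-0.6, 0, 0.3], 1.5],
    [[-0.6, 9.2, 0], [-0.6, 0, 0.2], 1.5],
    [[0, 0, 0], [0, 0, 0], 1.5]
  ],
  "force": 5
}}

```text
time: 42.72
eef_pos: [315.5, -64.1, 62.6]
ee_rot: [0.013, 0.883, 0.031, -0.468]
ft_force: [-0.7, -0.6, -1.7]
width: 20.2
finger_force: 5.0
```

```bash
cat >> st.py <<'E'
from scipy.spatial.transform import Rotation as R
def tilt():
    s=state();q=s["ee_rot"];M=R.from_quat([*q[1:],q[0]]).as_matrix();print("approach",M[:,2].round(3),"phi",np.degrees(np.arctan2(M[0,2],-M[2,2])).round(1),"tool y",M[:,1].round(3),"q",s["q"].round(2))
tilt()
E
python3 st.py
```

```text
[315.55 -64.08  62.65] yaw 4.06 [-0.7 -0.6 -1.7] [ 0.052 -0.509 -0.03 ] 42.73 20.2
approach [-0.826 -0.053 -0.561] phi -55.8 tool y [ 0.068 -0.998 -0.006] q [-0.15  0.57  1.59 -0.19  1.95  1.37]
```

Emit:
{"api": "play_rows", "payload": {
  "motion": [
    [[0, 0, 0], [0.8, 0.06, -1], 1.5],
    [[0, 0, 0], [0.8, 0.06, -1], 1.5],
    [[0, 0, 0], [0.9, 0.06, 0], 1.5],
    [[0, 0, 0], [0.5, 0.04, 0.45], 1.5],
    [[0, 0, 0], [0.6, 0.04, 0.4], 1.5],
    [[0, 0, 0], [0.6, 0.04, 0.35], 1.5],
    [[0, 0, 0], [0.6, 0.04, 0.3], 1.5],
    [[0, 0, 0], [0, 0, 0], 1.5]
  ],
  "force": 5
}}

```text
time: 43.72
eef_pos: [366.9, -61.3, 61.6]
ee_rot: [0.014, 0.885, 0.031, -0.463]
ft_force: [0.6, -0.0, -0.4]
width: 19.9
finger_force: 5.0
```

```bash
python3 g.py; python3 - <<'E'
from h import *
q,e=snapshot("scene")
m=camera_model("scene"); c=np.linalg.inv(m["cam_to_world"])@np.r_[375,-62,45,1]; K=m["mtx"]
u,v=int(K[0,0]*c[0]/-c[2]+K[0,2]),int(K[1,1]*-c[1]/-c[2]+K[1,2]); print(u,v)
cv2.imwrite("pics/f3.png",cv2.resize(q[v-50:v+50,u-65:u+65],None,fx=6,fy=6,interpolation=cv2.INTER_CUBIC))
E
```

```text
[366.93 -61.29  61.57] yaw 3.96 [ 0.6 -0.  -0.4] [ 0.081 -0.551 -0.014] 43.73 19.9
approach [-0.82  -0.054 -0.57 ] phi -55.2 tool y [ 0.067 -0.998 -0.003] q [-0.14  0.67  1.43 -0.18  1.99  1.38]
421   43  43  90 112  29  27  27 106 112  43  43  43  43
417   43  43  88 110  29  26  26  89 108  85  43  43  43
413   43  43  86 107  29  27  27 102 107  84  43  43  43
409   43  43  84 105  29  26  26 102 103  82  43  42  42
405   42   .  81  89   .   .   .  89  81  79  75   .   .
401    .  75  78  89  84  22  22  88  86  76  75  75   .
397   75  75  75  76  89  22  22  22  89  73  73  73   .
393   73  73  72  74  88  28  28  29  88  70  70  70   .
389    .  70  70  71  88  39  39  42  85  67  67  68   .
385    .  67  67  67  85  49  51  52  85  65  64  64   .
381    .  65  64  65  82  62  62  63  82  62  62  62   .
377    .  61  61  61  77  70  72  73  78  59  59   .   .
373    .   .  59  58  81  82  82  83  83  57   .   .   .
369    .   .   .  55  83  83  83  83  83   .   .   .   .
365    .   .   .   .   .   .   .   .   7   7   .   .   .
361    .   .   .   .   .   .   .   .   .   .   .   .   .
357    .   .   .   .   .   .   .   .   .   .   .   .   .
353    .   .   .   .   .   .   .   .   .   2   .   .   .
349    .   .   .   .   .   .   .   .   .   1   1   .   .
345    .   .   .   .   .   .   .   .   .   .   1   .   .
341    .   .   .   1   .   .   .   .   .   .   1   1   .
337    .   .   1   .   .   .   .   .   .   .   1   1   .
333    .   .   1   .   .   .   .   .   .   .   1   1   .
393 304
```

View pics/f3.png

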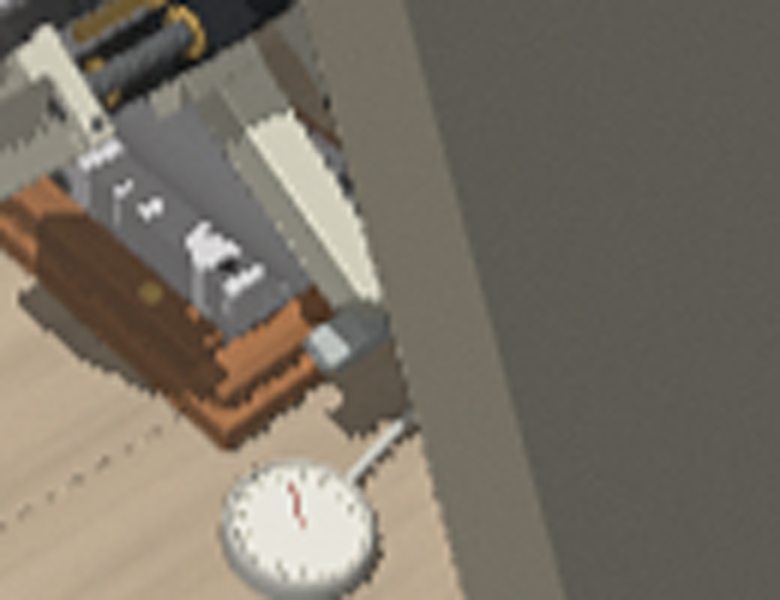

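The face now slopes about 70°, so the pivoting works. Continue to upright.

Emit:
{"api": "play_rows", "payload": {
  "motion": [
    [[0, 0, 0], [0.6, 0.04, 0.1], 1.5],
    [[0, 0, 0], [0.6, 0.04, 0.05], 1.5],
    [[0, 0, 0], [0.6, 0.04, -0.05], 1.5],
    [[0, 0, 0], [0.1, 0, 0], 1.5],
    [[0, 0, 0], [0, 0, 0], 1.5]
  ],
  "force": 5
}}

```text
time: 44.45
eef_pos: [385.3, -60.1, 62.3]
ee_rot: [0.014, 0.885, 0.031, -0.464]
ft_force: [-0.2, 0.6, -0.2]
width: 20.3
finger_force: 5.0
```

```bash
cat > fit.py <<'E'
from st import *
m=wcm();p,d=snapshot("wrist");P=cloud(d,m).reshape(-1,3)
x0=state()["eef_pos"][0]
for y in(-57,-60,-63,-66):
    k=P[(abs(P[:,1]-y)<1.5)&(P[:,2]>24)&(P[:,2]<100)&(P[:,0]>x0-25)&(P[:,0]<x0+40)]
    out=[]
    for z in range(30,96,6):
        s=k[abs(k[:,2]-z)<3]; out.append("%d:%.1f(%d)"%(z,np.median(s[:,0]),len(s)) if len(s) else "%d:-"%z)
    print(y,*out)
E
python3 fit.py
```

```text
[385.3  -60.08  62.32] yaw 3.96 [-0.2  0.6 -0.2] [ 0.09  -0.543 -0.016] 44.45 20.3
approach [-0.82  -0.054 -0.569] phi -55.3 tool y [ 0.067 -0.998 -0.003] q [-0.13  0.71  1.37 -0.18  2.02  1.38]
-57 30:393.8(73) 36:393.5(79) 42:393.5(86) 48:393.5(89) 54:393.6(91) 60:393.8(96) 66:393.7(94) 72:393.7(100) 78:393.8(110) 84:393.0(60) 90:-
-60 30:393.9(82) 36:393.8(85) 42:393.8(86) 48:393.8(89) 54:393.9(88) 60:394.1(89) 66:393.8(94) 72:393.7(91) 78:394.0(108) 84:393.3(54) 90:-
-63 30:393.9(76) 36:394.2(76) 42:394.1(74) 48:394.2(80) 54:393.9(83) 60:393.9(85) 66:394.1(93) 72:394.0(98) 78:394.1(99) 84:393.6(60) 90:-
-66 30:394.8(127) 36:394.3(83) 42:394.4(87) 48:394.2(89) 54:394.1(90) 60:394.2(91) 66:394.3(98) 72:394.2(97) 78:394.3(103) 84:393.6(61) 90:-
```

The leaf is upright to within noise. I'll grip it firmly, lift, and go back to the near end with this tilted tool, which clears everything.

Emit:
{"api": "play_rows", "payload": {
  "motion": [
    [[0, 0, 0], [0, 0, 0], 1.5],
    [[0, 0, 0], [0, 0, 0], 1.5],
    [[0, 0, 0], [0, 0, 1], 1.5],
    [[0, 0, 0], [0, 0, 2], 1.5],
    [[0, 0, 0], [0, 0, 1.5], 1.5],
    [[0, 0, 0], [1.4, 0.05, 0], 1.5],
    [[0, 0, 0], [1.4, 0.05, 0], 1.5],
    [[0, 0, 0], [0, 0, 0], 1.5],
    [[0, 0, 0], [0, 0, 0], 1.5],
    [[0, 0, 0], [0, 0, 0], 1.5]
  ],
  "force": 45
}}

```text
time: 45.75
eef_pos: [412.8, -59.1, 107.6]
ee_rot: [0.014, 0.885, 0.031, -0.464]
ft_force: [-0.1, 0.1, -0.6]
width: 19.3
finger_force: 45.0
```

```bash
sed -i 's/range(30,96,6)/range(66,138,6)/; s/P\[:,2\]<100/P[:,2]<140/' fit.py; python3 fit.py; python3 - <<'E'
from h import *
m=wcm();p,d=snapshot("wrist");P=cloud(d,m).reshape(-1,3);x0=state()["eef_pos"][0]
# bar front face points: y extents at bar heights; handle
f=P[(abs(P[:,0]-(x0+8.7))<3)&(P[:,2]>50)&(P[:,2]<135)]
for z in range(52,134,4):
    s=f[abs(f[:,2]-z)<2]
    if len(s)>3: print(z,len(s),np.percentile(s[:,1],[1,99]).round(1))
h=P[(abs(P[:,0]-(x0+3))<4)&(abs(P[:,1]+59)<8)&(P[:,2]>110)]; print("top",len(h),np.percentile(h[:,2],[50,90]) if len(h) else 0)
E
```

```text
[412.75 -59.07 107.62] yaw 3.95 [-0.1  0.1 -0.6] [ 0.015 -0.529  0.009] 45.75 19.3
approach [-0.821 -0.053 -0.569] phi -55.3 tool y [ 0.067 -0.998 -0.003] q [-0.12  0.7   1.28 -0.18  2.11  1.36]
-57 66:421.1(70) 72:421.1(74) 78:421.0(69) 84:421.2(75) 90:421.2(79) 96:421.2(88) 102:421.2(91) 108:421.2(96) 114:421.1(98) 120:421.2(101) 126:421.0(105) 132:415.6(7)
-60 66:421.2(78) 72:421.3(81) 78:421.4(86) 84:421.3(89) 90:421.5(89) 96:421.3(89) 102:421.4(93) 108:421.4(95) 114:421.3(97) 120:421.5(99) 126:421.2(104) 132:416.2(8)
-63 66:421.5(68) 72:421.5(70) 78:421.4(73) 84:421.7(76) 90:421.8(83) 96:421.5(83) 102:421.7(92) 108:421.6(96) 114:421.6(95) 120:421.6(104) 126:421.4(105) 132:415.5(7)
-66 66:421.7(75) 72:421.7(81) 78:421.8(82) 84:421.8(82) 90:421.8(83) 96:421.6(81) 102:421.9(86) 108:421.8(91) 114:421.7(98) 120:422.0(120) 126:422.0(157) 132:447.1(45)
60 209 [-67.6 -50. ]
64 401 [-71.4 -46.2]
68 480 [-73.2 -44.4]
72 533 [-74.4 -43.3]
76 544 [-74.4 -43.3]
80 750 [-83.5 -34.2]
84 944 [-84.1 -33.8]
88 614 [-83.7 -35. ]
92 376 [-68.7 -49.2]
96 379 [-68.6 -49.3]
100 403 [-74.3 -49.4]
104 634 [-78.7 -36.8]
108 454 [-68.8 -36.6]
112 431 [-68.7 -49.2]
116 426 [-68.7 -49.3]
120 428 [-68.6 -49.4]
124 445 [-68.6 -49.5]
128 367 [-68.5 -49.1]
top 88 [128.92498159 129.05527018]
```

Upright and centred: nose at y≈-58.9, leaf centre x≈415.4, and nose width that of the large leaf. Lowering to the seat again.

Emit:
{"api": "play_rows", "payload": {
  "motion": [
    [[0, 0, 0], [0, 0.02, -1], 1.5],
    [[0, 0, 0], [0, 0, -1], 1.5],
    [[0, 0, 0], [0, 0, -0.6], 1.5],
    [[0, 0, 0], [0, 0, -0.3], 1.5],
    [[0, 0, 0], [0, 0, -0.1], 1.5],
    [[0, 0, 0], [0, 0, 0], 1.5]
  ]
}}

```text
time: 46.6
eef_pos: [413.3, -58.9, 77.5]
ee_rot: [0.014, 0.885, 0.031, -0.464]
ft_force: [0.4, 0.5, -1.8]
width: 19.7
finger_force: 45.0
```

Emit:
{"api": "play_rows", "payload": {
  "motion": [
    [[0, 0, 0], [0, 0, -0.05], 1.5],
    [[0, 0, 0], [0, 0, -0.05], 1.5],
    [[0, 0, 0], [0, 0, 0], 1.5]
  ]
}}

```text
time: 46.98
eef_pos: [413.2, -58.9, 76.5]
ee_rot: [0.014, 0.885, 0.031, -0.464]
ft_force: [-0.2, 0.0, -0.7]
width: 19.5
finger_force: 45.0
```

Emit:
{"api": "play_rows", "payload": {
  "motion": [
    [[0, 0, 0], [0, 0, -0.05], 1.5],
    [[0, 0, 0], [0, 0, 0], 1.5]
  ]
}}

```text
time: 47.22
eef_pos: [413.1, -58.9, 75.9]
ee_rot: [0.014, 0.885, 0.031, -0.464]
ft_force: [-0.3, -0.7, -0.7]
width: 19.2
finger_force: 45.0
```

Emit:
{"api": "play_rows", "payload": {
  "motion": [
    [[0, 0, 0], [0, 0, -0.05], 1.5],
    [[0, 0, 0], [0, 0, 0], 1.5]
  ]
}}

```text
time: 47.48
eef_pos: [413.2, -58.9, 75.4]
ee_rot: [0.014, 0.885, 0.031, -0.464]
ft_force: [-0.1, 0.4, -1.4]
width: 19.5
finger_force: 45.0
```

Emit:
{"api": "play_rows", "payload": {
  "motion": [
    [[0, 0, 0], [0, 0, -0.04], 1.5],
    [[0, 0, 0], [0, 0, 0], 1.5]
  ]
}}

```text
time: 47.72
eef_pos: [413.2, -58.9, 75.4]
ee_rot: [0.014, 0.885, 0.031, -0.464]
ft_force: [-0.8, 0.4, 2.8]
width: 19.4
finger_force: 45.0
```

Seated at the expected height with a 3 N press. Drawing again, monitored.

Emit:
{"api": "play_rows", "payload": {
  "motion": [
    [[0, 0, 0], [0.4, 0.028, -0.01], 1.5],
    [[0, 0, 0], [0.4, 0.028, 0], 1.5],
    [[0, 0, 0], [0.4, 0.028, 0], 1.5],
    [[0, 0, 0], [0.4, 0.028, 0], 1.5]
  ]
}}

```text
time: 48.22
eef_pos: [429.2, -57.9, 75.3]
ee_rot: [0.014, 0.885, 0.03, -0.465]
ft_force: [-2.9, -0.9, 4.9]
width: 19.6
finger_force: 45.0
```

```bash
python3 st.py
```

```text
[429.2  -57.86  75.27] yaw 3.94 [-2.9 -0.9  4.9] [-0.222  0.953  0.205] 48.23 19.6
approach [-0.821 -0.054 -0.568] phi -55.3 tool y [ 0.067 -0.998 -0.003] q [-0.12  0.79  1.21 -0.18  2.09  1.37]
```

Emit:
{"api": "play_rows", "payload": {
  "motion": [
    [[0, 0, 0], [0.4, 0.028, 0], 1.5],
    [[0, 0, 0], [0.4, 0.028, 0], 1.5],
    [[0, 0, 0], [0.4, 0.028, 0], 1.5],
    [[0, 0, 0], [0.4, 0.028, 0], 1.5],
    [[0, 0, 0], [0.4, 0.028, 0], 1.5]
  ]
}}

```text
time: 48.85
eef_pos: [449.2, -56.4, 75.3]
ee_rot: [0.014, 0.885, 0.03, -0.465]
ft_force: [-4.2, -1.6, 6.4]
width: 19.4
finger_force: 45.0
```

Emit:
{"api": "play_rows", "payload": {
  "motion": [
    [[0, 0, 0], [0.4, 0.028, 0], 1.5],
    [[0, 0, 0], [0.4, 0.028, 0], 1.5],
    [[0, 0, 0], [0.4, 0.028, 0], 1.5],
    [[0, 0, 0], [0.4, 0.028, 0], 1.5],
    [[0, 0, 0], [0.4, 0.028, 0], 1.5]
  ]
}}

```text
time: 49.48
eef_pos: [469.2, -55.0, 75.3]
ee_rot: [0.014, 0.885, 0.03, -0.465]
ft_force: [-4.0, -1.4, 4.8]
width: 19.3
finger_force: 45.0
```

Emit:
{"api": "play_rows", "payload": {
  "motion": [
    [[0, 0, 0], [0.4, 0.028, 0], 1.5],
    [[0, 0, 0], [0.4, 0.028, 0], 1.5],
    [[0, 0, 0], [0.4, 0.028, 0], 1.5],
    [[0, 0, 0], [0.4, 0.028, 0], 1.5],
    [[0, 0, 0], [0.4, 0.028, 0], 1.5]
  ]
}}

```text
time: 50.1
eef_pos: [489.2, -53.6, 75.3]
ee_rot: [0.014, 0.885, 0.03, -0.465]
ft_force: [-3.5, -0.2, 6.1]
width: 19.6
finger_force: 45.0
```

Emit:
{"api": "play_rows", "payload": {
  "motion": [
    [[0, 0, 0], [0.4, 0.028, 0], 1.5],
    [[0, 0, 0], [0.4, 0.028, 0], 1.5],
    [[0, 0, 0], [0.4, 0.028, 0], 1.5],
    [[0, 0, 0], [0.4, 0.028, 0], 1.5],
    [[0, 0, 0], [0.4, 0.028, 0], 1.5]
  ]
}}

```text
time: 50.72
eef_pos: [509.2, -52.1, 75.3]
ee_rot: [0.014, 0.885, 0.03, -0.464]
ft_force: [-4.4, -1.1, 5.9]
width: 19.4
finger_force: 45.0
```

Emit:
{"api": "play_rows", "payload": {
  "motion": [
    [[0, 0, 0], [0.4, 0.028, 0], 1.5],
    [[0, 0, 0], [0.4, 0.028, 0], 1.5],
    [[0, 0, 0], [0.4, 0.028, 0], 1.5],
    [[0, 0, 0], [0.4, 0.028, 0], 1.5],
    [[0, 0, 0], [0.4, 0.028, 0], 1.5]
  ]
}}

```text
time: 51.35
eef_pos: [529.2, -50.7, 75.3]
ee_rot: [0.014, 0.885, 0.03, -0.464]
ft_force: [-4.3, -1.5, 5.7]
width: 19.5
finger_force: 45.0
```

Emit:
{"api": "play_rows", "payload": {
  "motion": [
    [[0, 0, 0], [0.2, 0.014, 0], 1.5],
    [[0, 0, 0], [0.2, 0.014, 0], 1.5],
    [[0, 0, 0], [0.1, 0.007, 0], 1.5]
  ]
}}

```text
time: 51.72
eef_pos: [534.2, -50.4, 75.3]
ee_rot: [0.014, 0.885, 0.03, -0.464]
ft_force: [-4.0, -1.5, 5.6]
width: 19.6
finger_force: 45.0
```

Emit:
{"api": "play_rows", "payload": {
  "motion": [
    [[0, 0, 0], [0.05, 0.003, 0], 1.5],
    [[0, 0, 0], [0.05, 0.004, 0], 1.5]
  ]
}}

```text
time: 51.98
eef_pos: [535.1, -50.3, 75.3]
ee_rot: [0.014, 0.885, 0.03, -0.464]
ft_force: [-3.5, -0.6, 4.5]
width: 19.8
finger_force: 45.0
```

Emit:
{"api": "play_rows", "payload": {
  "motion": [
    [[0, 0, 0], [0.05, 0.003, 0], 1.5],
    [[0, 0, 0], [0, 0, 0], 1.5]
  ]
}}

```text
time: 52.22
eef_pos: [535.6, -50.3, 75.3]
ee_rot: [0.014, 0.885, 0.03, -0.464]
ft_force: [-4.0, -0.5, 6.0]
width: 19.7
finger_force: 45.0
```

Emit:
{"api": "play_rows", "payload": {
  "motion": [
    [[0, 0, 0], [0.05, 0.003, 0], 1.5],
    [[0, 0, 0], [0, 0, 0], 1.5]
  ]
}}

```text
time: 52.48
eef_pos: [536.1, -50.3, 75.3]
ee_rot: [0.014, 0.885, 0.03, -0.464]
ft_force: [-3.5, -0.5, 4.8]
width: 19.6
finger_force: 45.0
```

Emit:
{"api": "play_rows", "payload": {
  "motion": [
    [[0, 0, 0], [0.05, 0.003, 0], 1.5],
    [[0, 0, 0], [0, 0, 0], 1.5]
  ]
}}

```text
time: 52.72
eef_pos: [536.5, -50.2, 75.3]
ee_rot: [0.014, 0.885, 0.03, -0.465]
ft_force: [-4.0, -0.1, 5.5]
width: 19.6
finger_force: 45.0
```

Emit:
{"api": "play_rows", "payload": {
  "motion": [
    [[0, 0, 0], [0.03, 0.002, 0], 1.5],
    [[0, 0, 0], [0, 0, 0], 1.5]
  ]
}}

```text
time: 52.98
eef_pos: [536.6, -50.2, 75.3]
ee_rot: [0.014, 0.885, 0.03, -0.465]
ft_force: [-5.4, -1.1, 6.2]
width: 19.8
finger_force: 45.0
```

Emit:
{"api": "play_rows", "payload": {
  "motion": [
    [[0, 0, 0], [0.04, 0.003, 0], 1.5],
    [[0, 0, 0], [0, 0, 0], 1.5]
  ]
}}

```text
time: 53.22
eef_pos: [536.8, -50.2, 75.3]
ee_rot: [0.014, 0.885, 0.03, -0.465]
ft_force: [-6.7, -0.6, 5.6]
width: 19.6
finger_force: 45.0
```

```bash
python3 st.py; sed -i 's/range(66,138,6)/range(48,100,5)/; s/(-57,-60,-63,-66)/(-45,-48,-51,-54)/' fit.py; python3 fit.py
```

```text
[536.79 -50.19  75.32] yaw 3.94 [-6.7 -0.6  5.6] [-0.201  1.379  0.127] 53.23 19.6
approach [-0.822 -0.053 -0.567] phi -55.4 tool y [ 0.067 -0.998 -0.003] q [-0.1   1.09  0.74 -0.17  2.27  1.36]
[536.79 -50.19  75.32] yaw 3.94 [-6.7 -0.6  5.6] [-0.201  1.379  0.127] 53.23 19.6
approach [-0.822 -0.053 -0.567] phi -55.4 tool y [ 0.067 -0.998 -0.003] q [-0.1   1.09  0.74 -0.17  2.27  1.36]
-45 48:544.2(74) 53:544.3(74) 58:544.5(78) 63:544.5(89) 68:544.6(91) 73:544.8(92) 78:545.0(96) 83:545.0(95) 88:545.2(102) 93:545.3(107) 98:544.2(49)
-48 48:544.3(84) 53:544.7(85) 58:544.8(91) 63:544.8(90) 68:544.8(91) 73:544.9(94) 78:545.1(90) 83:545.2(96) 88:545.3(97) 93:545.4(111) 98:544.6(51)
-51 48:544.6(70) 53:544.8(78) 58:545.0(73) 63:545.1(81) 68:545.1(86) 73:545.2(90) 78:545.3(97) 83:545.3(96) 88:545.6(100) 93:545.5(110) 98:544.7(51)
-54 48:544.8(84) 53:545.0(80) 58:545.1(85) 63:545.1(86) 68:545.2(86) 73:545.3(86) 78:545.5(93) 83:545.7(93) 88:545.8(101) 93:545.7(104) 98:544.9(49)
```

The leaf is at the end wall: its face is at 544.4–545 against the wall's 544.4, the side force is rising, and it's upright within about 1°. Releasing and rising straight up.

Emit:
{"api": "play_rows", "payload": {
  "motion": [
    [[0, 0, 0], [0, 0, 0.03], 1.5],
    [[0, 0, 0], [0, 0, 0], 2.1],
    [[0, 0, 0], [0, 0, 0], 2.4],
    [[0, 0, 0], [0, 0, 0], 3],
    [[0, 0, 0], [0, 0, 0], 3],
    [[0, 0, 0], [0, 0, 0], 3]
  ]
}}

```text
time: 54.02
eef_pos: [537.4, -50.2, 75.2]
ee_rot: [0.014, 0.885, 0.031, -0.464]
ft_force: [-0.6, -1.0, 0.8]
width: 30.6
finger_force: 0.0
```

```bash
python3 fit.py
```

```text
[537.42 -50.19  75.21] yaw 3.96 [-0.6 -1.   0.8] [ 0.07  -0.396 -0.002] 54.02 30.6
approach [-0.82  -0.054 -0.569] phi -55.3 tool y [ 0.067 -0.998 -0.003] q [-0.1   1.09  0.74 -0.17  2.27  1.36]
-45 48:543.7(72) 53:543.7(73) 58:543.7(81) 63:543.8(89) 68:543.7(89) 73:543.8(91) 78:543.7(94) 83:543.9(91) 88:543.7(98) 93:543.7(97) 98:543.2(41)
-48 48:543.9(88) 53:543.9(83) 58:543.9(88) 63:544.1(87) 68:544.0(85) 73:544.0(87) 78:543.9(88) 83:543.8(91) 88:544.0(97) 93:544.0(97) 98:543.2(43)
-51 48:544.1(73) 53:544.2(78) 58:544.1(78) 63:544.2(81) 68:544.1(86) 73:544.1(88) 78:544.1(95) 83:544.1(93) 88:544.3(97) 93:544.2(99) 98:543.4(42)
-54 48:544.3(87) 53:544.5(87) 58:544.5(86) 63:544.4(93) 68:544.4(93) 73:544.4(91) 78:544.4(97) 83:544.2(95) 88:544.5(98) 93:544.3(99) 98:543.7(43)
```

Emit:
{"api": "play_rows", "payload": {
  "motion": [
    [[0, 0, 0], [0, 0, 1], 3],
    [[0, 0, 0], [0, 0, 2], 3],
    [[0, 0, 0], [0, 0, 3], 3],
    [[0, 0, 0], [0, 0, 4], 3],
    [[0, 0, 0], [0, 0, 4], 3],
    [[0, 0, 0], [0, 0, 0], 3],
    [[0, 0, 0], [0, 0, 0], 3]
  ]
}}

```text
time: 54.95
eef_pos: [537.7, -50.2, 216.4]
ee_rot: [0.014, 0.886, 0.031, -0.463]
ft_force: [-0.0, 0.8, -0.2]
width: 29.8
finger_force: 0.0
```

```bash
python3 st.py; python3 - <<'E'
from h import *
q,e=snapshot("scene"); m=dict(camera_model("scene")); P=cloud(e,m).reshape(-1,3)
for n,x,y in(("far",566,263),("mid",517,253),("near",468,243),("cav",538,-50)):
    s=P[(abs(P[:,0]-x)<14)&(abs(P[:,1]-y)<16)&(P[:,2]<130)]; t=s[s[:,2]>80]
    print(n,len(s),len(t),t.mean(0).round(1) if len(t) else "",t[:,2].max() if len(t) else "")
a=q[170:410,140:460]; cv2.imwrite("pics/last.png",cv2.resize(a,(800,600),interpolation=cv2.INTER_CUBIC))
E
```

```text
[537.65 -50.21 216.44] yaw 3.95 [-0.   0.8 -0.2] [ 0.033 -0.426  0.028] 54.95 29.8
approach [-0.819 -0.054 -0.571] phi -55.1 tool y [ 0.067 -0.998 -0.003] q [-0.1   0.94  0.7  -0.21  2.44  1.32]
far 226 0  
mid 492 136 [515.8 252.7  88.1] 93.03364173125817
near 533 138 [466.4 242.6  88.4] 93.27332550479821
cav 251 5 [542.2 -41.2  83. ] 83.96823462455234
```

View pics/last.png

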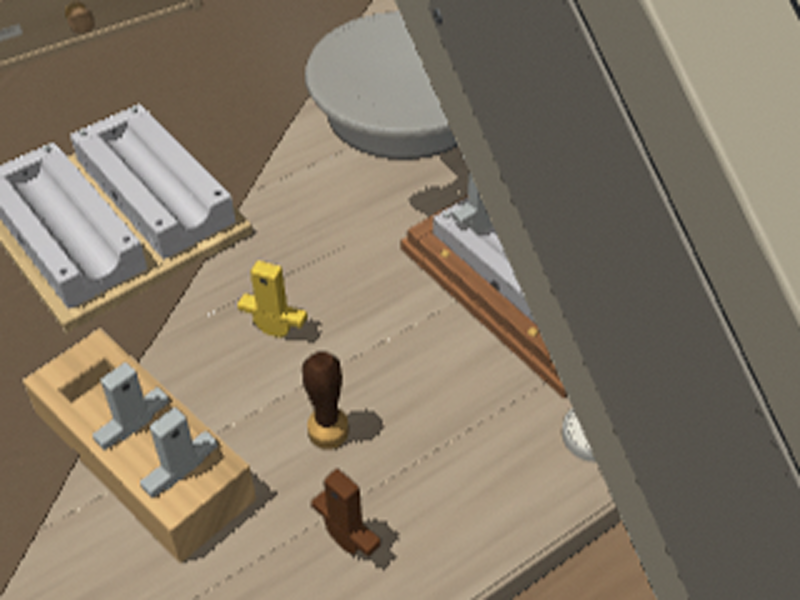

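The two unfitting leaves hang in their pockets, at about (125,400) and (175,445). The large leaf stands at the far end of the cavity at about (475,205), partly hidden by the arm. The arm is clear, so I'm handing in.

```bash
python3 -c "
from plant import close_job
print(close_job())"
```

```text
the job is handed in; nothing more can be done
None
```

The large leaf fits and stands upright at the closed end, about 0.2 mm from touching by the last depth reading; the medium and small leaves are back in their own pockets. The first draw lost contact partway and the leaf tipped out of the near end onto the cradle and table when I let go to regrip, so I picked it up, re-seated it and redid the whole draw lightly pressed, handing in at about 55 s.

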